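# Put the grinder's wheel set away on its storage post

## Robot

A 6-joint arm with a two-finger parallel gripper is mounted at the origin on the work surface. World frame = base frame: x ahead of the robot, y to its left, z up, the work surface at z = 0. Lengths are in mm, angles in degrees, forces in N, time in s.
With the tool pointing down it reaches from about 375 to 925 mm from the base axis. Payload 5.7 kg.
Tool frame: the origin (TCP) lies on the centre line of the jaws, within the pads' length; the fingertips stand robot.finger_overhang ahead of it and the grasp point (between the pads) lies 8 mm behind it (robot.finger_overhang is the distance from the TCP to the fingertips, in mm); x points along the fingers, y is the direction in which the jaws open and shut, and the axes are right-handed (so a half turn about x gives the same grasp; the last joint's range is limited). The gripper opens to 85 mm and grips with 20 to 120 N. Pads are 22 mm wide; open, the fingers measure 114 mm over their backs; the gripper's body (76 mm by 85 mm) begins 54 mm behind the grasp point. The pads swing forward as they close: fully open they stand 13 mm farther back than shut.
Start: joints at [63.421, 20.558, 86.54, -0, 72.909, -6.595], TCP at [205.054, 563.842, 242.267] pointing down, gripper open.
Joint ranges: [-170.27, 170.27], [-57.76, 135], [12.27, 136.19], [-55.21, 235.2], [11.17, 155.16], [-170.74, 170.74]. Speed limits (degrees/s): [136.94, 136.94, 180, 180, 180, 180].

## Interface

Orientations are given as a 3x3 rotation matrix whose columns are the frame's x, y, z axes.
In Python, from workcell import monitor, viewer, workorder, robot gives the robot as it stands. The module is installed in compiled form; this text tells all that it offers.
- The arm moves only by the tool send_rows, never from a script. Its arguments are lists of equal length, an entry for each row: "angular": the turn, a rotation vector about the tool's x, y, z in degrees, a list of three; "dp": the shift along the tool's x, y, z in mm, a list of three; "jaw": the finger opening in mm, from 0 to 85.4. In form: {"angular": [[ax, ay, az], ...], "dp": [[x, y, z], ...], "jaw": [jaw, ...]}. A call has 1 to 5 rows; each row is the pose to reach, as a shift and turn from the pose commanded when the call began, along the tool's axes at that moment; what a row does not reach only later rows make up. A row lasts 1/12 s, in which the tool goes at most 41.7 mm and 7.16 degrees, less where a joint would pass 70% of its speed; a pose out of reach is approached as far as the arm can. A call with a gripper value outside its range is refused whole. The fingers move at their own pace and stop on an object; the grip force is fixed at half the most. Time passes only in rows, so rows that repeat a pose let the fingers close. It gives the time, the measured TCP pose, the force and the opening at its end, in the units of the state.
- monitor.get_state(): the state, without advancing time (a new reading comes with each control period).
- viewer.camera(name): name is "side" or "top" or "wrist"; returns a dict with "img" (420x560x3 uint8, red, green, blue), "fov_y" (degrees; the focal length in pixels is half the picture's height over the tangent of half this angle, whatever the lens; pixels are square), "cx", "cy" (the principal point, pixels), "world_from_camera" (4x4, takes a point from camera to world coordinates). Camera axes: x right, y down, z forward; pixel columns grow to the right and rows downward; lengths in mm; the calibration is good to about 2 mm. A picture is of the moment at which its call begins. There is no depth.
- workorder.job_done(): hands the job in, once; it reports no verdict.
The state is a dict: "time_s": time; "joint_positions": joint angles; "joint_vel": joint speeds; "effort": joint torques, N m; "position": TCP position; "eef_rot": TCP orientation; "force": force on the tool from outside, world axes, zero at the start; "torque": the same for the moment, N m; "grip_width": finger opening in mm.
Only numpy, scipy, OpenCV 4.12 (cv2) and the standard library are available. Lean on these libraries where they do the work, as an engineer would, in place of code of your own. Each camera call takes 0.05 s, during which the arm holds its last target. There are 200 camera calls.

## Task

Stack the bench grinder's wheel set on the upright post of the storage stand in mounting order, each part lying flat and fully down: first the flange with the hub pointing up, then the larger grinding wheel over that hub, then the thick round clamping disc, then the hex nut on top. Put the spindle locking pin (at any time) into the funnel so that it goes right down into its tube. The grinding wheel is brittle, so lower it and do not drop it; leave the small worn wheel, the oil bottle and the tin where they stand.

Things in the scene. Friction and masses are not known exactly. Their poses are not given: they have to be found in the camera images.
- stand_seat (a point): Storage stand, fixed: a grey 90 x 90 x 12 mm plate with an upright steel post of 12 mm diameter in its middle. The point lies on the post's axis at the upper face of the plate (12 mm above the bench); z is up. The post rises 58 mm above this point (top at 70 mm above the bench); its last 8 mm taper to 4 mm diameter.
- funnel_mouth (a point): Funnel, fixed: a black funnel on a tube on a grey 70 x 70 x 4 mm foot. The point lies on its axis in the plane of the rim, 75 mm above the bench; z is up. The mouth is 60 mm wide inside (68 mm outside) and narrows over 27 mm to an upright tube of 20 mm inside diameter whose floor is 70 mm below the rim. The pin fits wholly below the cone.
- flange_center (a point): Hubbed flange, loose, steel, 220 g nominal, lying hub up: a round plate 60 mm in diameter and 8 mm thick with a hub of 30 mm outside diameter rising from it, 30 mm high in all; a 21 mm bore runs right through. The point is on its axis half-way up (15 mm above its underside); z points up, along the hub. It can be gripped by the hub from above. Seated, its underside lies on the stand's plate.
- wheel_center (a point): Grinding wheel (the larger of the two), loose, rough grey stone, 90 g nominal: a flat ring 62 mm in outside diameter, bore 40 mm, 24 mm thick, lying flat. The point is on its axis half-way up (12 mm above its underside); z is its axis. Seated, it surrounds the hub and lies on the flange's plate, 2 mm proud of the hub.
- washer_center (a point): Clamping disc, loose, bright steel, 140 g nominal: a thick round disc 46 mm in diameter, 14 mm thick, bore 20 mm, lying flat. The point is on its axis half-way up (7 mm above its underside); z is its axis. Seated, it lies on the wheel's upper face with the post through it.
- nut_center (a point): Hex nut, loose, dark steel, 70 g nominal: 32 mm across flats (37 mm across corners), 16 mm high, bore 20 mm across (smooth, it just slides on), lying flat. The point is on its axis half-way up (8 mm above its underside); z is its axis, and its x axis is normal to a pair of flats (the others are 60 degrees round). Seated, it lies on the clamping disc and the post's tip ends 4 mm below its upper face.
- pin_center (a point): Spindle locking pin, loose, steel, 35 g nominal: a plain round pin of 12 mm diameter and 40 mm length standing upright on the bench. The point is at its middle (20 mm above its foot); z is its axis.
- worn_center (a point): Small worn grinding wheel, loose, rough grey stone, not to be used: 44 mm in diameter, 10 mm thick, bore 12 mm, lying flat. The point is its centre, 5 mm above the bench. Leave it alone.
- oil_center (a point): White oil bottle with a red cap, loose, standing: 40 mm in diameter, 85 mm tall. The point is on its axis at 42.5 mm above the bench. Leave it alone.
- tin_center (a point): Yellow tin with a white lid, loose, standing: 56 mm in diameter, 40 mm tall. The point is its centre, 20 mm above the bench. Leave it alone.
Mind the look-alikes: they are no part of the job. What is shaped like the part that bears flange_center but brown or purple is not meant.

How it is judged:
By the outcome, as a careful person would: the job done as asked, in the order asked, and still so for the second after the job is handed in, with the robot touching nothing.
It also fails if it takes over 115 s, if anything falls off the work surface, if the arm or the gripper's body presses on something with over 40 N, if the wrist force passes 120 N, or if a joint passes its speed limit or range.

## Working session

There is one attempt and no reset: what is moved stays moved. The work goes in short steps, Python scripts to look and compute and a tool call to move; the robot and the scene stay as the last step left them, time stands still between calls to the robot, and variables do not carry over. Pictures are saved under pics/ and viewed, on a budget of 14 in all, crops included, one or two more only if the job needs it, and the job is handed in when it is done.

Besides the shell and the picture viewer there is one more tool, called after "Request:" by a JSON object that holds its "fn" and its "kwargs". send_rows: Moves the arm, as the interface text tells. Its arguments: {"type":"object","properties":{"angular":{"type":"array"},"dp":{"type":"array"},"jaw":{"type":"array"}},"required":["angular","dp","jaw"]}

```bash
mkdir -p pics
cat > h.py <<'E'
import numpy as np, cv2
from workcell import monitor, viewer, workorder, robot
def cam(n,f):
    c=viewer.camera(n); cv2.imwrite(f'pics/{f}.png',c['img'][:,:,::-1]); np.savez(f'pics/{f}.npz',cx=c['cx'],cy=c['cy'],fov=c['fov_y'],T=np.array(c['world_from_camera'])); return c
def load(f):
    d=np.load(f'pics/{f}.npz'); return d
def pix2w(f,u,v,z):
    d=load(f); T=d['T']; fl=210/np.tan(np.radians(d['fov'])/2)
    r=T[:3,:3]@np.array([(u-d['cx'])/fl,(v-d['cy'])/fl,1]); o=T[:3,3]
    return o+r*(z-o[2])/r[2]
def w2pix(f,p):
    d=load(f); T=d['T']; fl=210/np.tan(np.radians(d['fov'])/2)
    q=T[:3,:3].T@(np.array(p,float)-T[:3,3]); return np.array([d['cx']+fl*q[0]/q[2], d['cy']+fl*q[1]/q[2]])
def crop(f,x0,y0,x1,y1,s,o):
    im=cv2.imread(f'pics/{f}.png')[y0:y1,x0:x1]; cv2.imwrite(f'pics/{o}.png',cv2.resize(im,None,fx=s,fy=s,interpolation=cv2.INTER_CUBIC))
E
python3 - <<'E'
from h import *
for n in('top','side'):
    c=cam(n,n+'0'); print(n,c['fov_y'],c['cx'],c['cy'],np.round(c['world_from_camera'],3).tolist())
s=monitor.get_state(); print({k:np.round(v,3).tolist() for k,v in s.items()}); print(robot.finger_overhang)
E
```

```text
top 51.94125197272993 283.4032664138569 208.42986324355397 [[-0.012, -0.999, 0.053, 433.662], [-1.0, 0.013, 0.012, -11.988], [-0.012, -0.052, -0.999, 1050.523], [0.0, 0.0, 0.0, 1.0]]
side 48.97446330349996 282.96271843405015 208.7553084851572 [[-0.994, -0.085, 0.068, 432.083], [-0.108, 0.755, -0.647, 622.615], [0.004, -0.65, -0.76, 811.668], [0.0, 0.0, 0.0, 1.0]]
{'time_s': 0.1, 'joint_positions': [63.418, 20.595, 86.594, -0.001, 72.908, -6.596], 'joint_vel': [0.051, -0.193, -0.012, 0.086, 0.123, 0.082], 'effort': [0.0, -52.865, -27.935, -0.0, 0.005, -0.0], 'position': [204.827, 563.308, 241.518], 'eef_rot': [[-0.001, 0.342, 0.94], [-0.002, 0.94, -0.342], [-1.0, -0.002, -0.0]], 'force': [0.057, -0.888, 0.1], 'torque': [-0.058, 0.015, 0.004], 'grip_width': 85.093}
11.0
```

Run:
```python
from h import *
crop('top0',0,0,560,420,1.42,'top0v'); crop('side0',0,0,560,420,1.42,'side0v')
```

```text
(no output)
```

View pics/top0v.png

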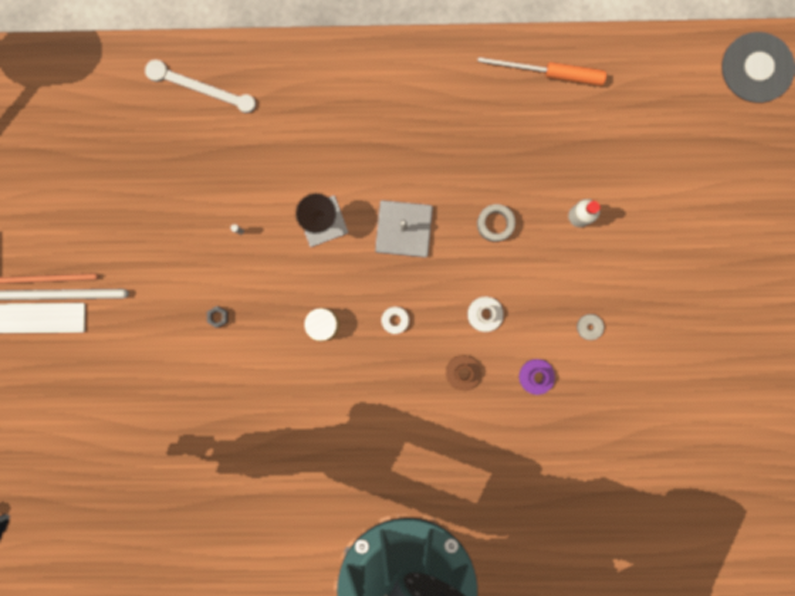

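View pics/side0v.png

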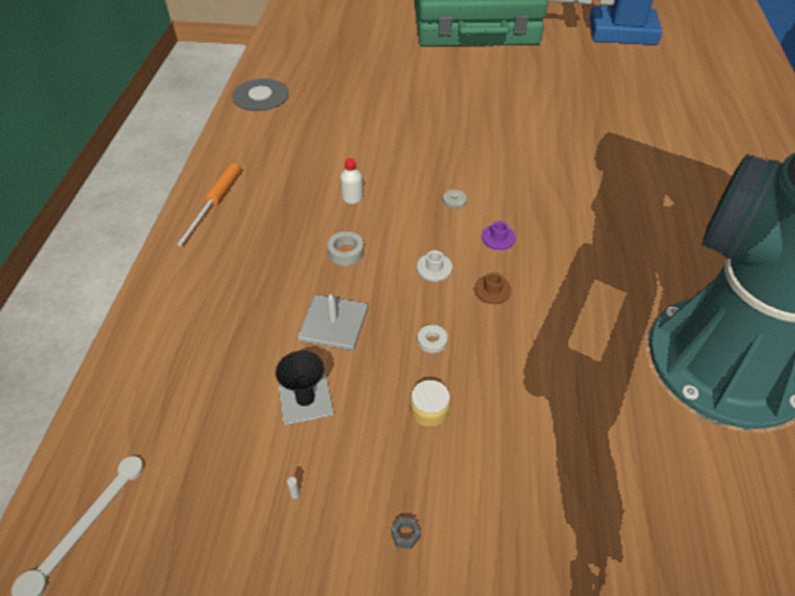

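Candidates (top view, in displayed pixels):
- **Flange-like:** white/steel at (486,314), brown at (464,372), purple at (537,376). I choose the steel one.
- **Ring-like:** large grey wheel at (497,223), small worn wheel at (590,327), bright disc at (395,320), dark nut at (217,317).
- **Other parts:** pin (236,229), funnel (317,213), post (404,225). Leave the oil bottle (588,212) and tin (320,324).

Run:
```python
from h import *
P=dict(flange=(486,314,30),wheel=(497,223,24),washer=(395.5,320,14),nut=(217,317,16),pin=(235,228.5,40),funnel=(316.5,213,75),post=(404,225,70),stand=(404.5,229,12),tin=(320,324,40),worn=(590.5,327,10),oil=(594,207,85))
S=dict(flange=(434.5,258,30),wheel=(346,244,24),washer=(432.5,336,14),nut=(405.5,528,16),pin=(292,480,40),funnel=(300,370,75),post=(332,296,70))
for k,(u,v,z) in P.items():
    a=pix2w('top0',u/1.42,v/1.42,z)
    print(k,np.round(a,1), np.round(pix2w('side0',S[k][0]/1.42,S[k][1]/1.42,S[k][2]),1) if k in S else '')
c=cam('wrist','w0'); print(np.round(c['world_from_camera'],3).tolist(),c['fov_y'])
```

```text
flange [ 455.5 -138.7   30. ] [ 456.9 -131.8   30. ]
wheel [ 608.8 -160.9   24. ] [ 609.  -153.6   24. ]
washer [447.7  12.4  14. ] [447.9  17.6  14. ]
nut [456.5 315.1  16. ] [457.8 317.   16. ]
pin [603.2 277.8  40. ] [604.4 281.5  40. ]
funnel [620.6 136.2  75. ] [620. 141.  75.]
post [599.9  -4.4  70. ] [601.5   2.3  70. ]
stand [602.9  -4.7  12. ] 
tin [442.3 136.6  40. ] 
worn [ 431.7 -317.1   10. ] 
oil [ 621.8 -306.1   85. ] 
[[0.341, 0.906, 0.251, 140.85], [0.94, -0.328, -0.092, 587.362], [-0.001, 0.267, -0.964, 374.524], [0.0, 0.0, 0.0, 1.0]] 59.35803608554452
```

View pics/w0.png

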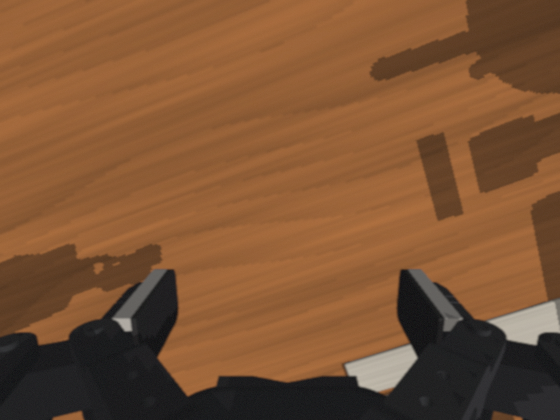

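Request:
{"fn": "send_rows", "kwargs": {"angular": [[-20, 0, 0], [-20, 0, 0], [-20, 0, 0], [-20, 0, 0], [-20, 0, 0]], "dp": [[0, -69, 188], [0, -69, 188], [0, -69, 188], [0, -69, 188], [0, -69, 188]], "jaw": [85, 85, 85, 85, 85]}}

```text
time_s: 0.57
position: [359.2, 433.2, 242.1]
eef_rot: [[-0.0, -0.002, 1.0], [-0.0, 1.0, 0.002], [-1.0, -0.0, -0.0]]
force: [0.5, 0.5, 0.2]
grip_width: 85.0
```

Request:
{"fn": "send_rows", "kwargs": {"angular": [[0, 0, 0], [0, 0, 0], [0, 0, 0], [0, 0, 0], [0, 0, 0]], "dp": [[0, -130, 155], [0, -130, 155], [0, -130, 155], [0, -130, 155], [0, -130, 155]], "jaw": [85, 85, 85, 85, 85]}}

```text
time_s: 0.98
position: [515.0, 302.6, 242.1]
eef_rot: [[0.0, 0.001, 1.0], [-0.0, 1.0, -0.001], [-1.0, -0.0, 0.0]]
force: [-1.0, -0.1, 0.1]
grip_width: 85.0
```

Request:
{"fn": "send_rows", "kwargs": {"angular": [[0, 0, 0], [0, 0, 0], [0, 0, 0], [0, 0, 0]], "dp": [[0, -74, 86], [0, -74, 86], [0, -74, 86], [0, -74, 86]], "jaw": [85, 85, 85, 85]}}

```text
time_s: 1.32
position: [604.0, 226.3, 241.9]
eef_rot: [[0.003, 0.004, 1.0], [-0.002, 1.0, -0.004], [-1.0, -0.002, 0.003]]
force: [0.4, 0.7, 0.5]
grip_width: 84.9
```

Run:
```python
from h import *
cam('wrist','wA'); s=monitor.get_state(); print(s['time_s'],s['position'])
```

```text
1.3667 [601.47980162 228.33996292 241.68197732]
```

Request:
{"fn": "send_rows", "kwargs": {"angular": [[0, 0, 0], [0, 0, 0], [0, 0, 0], [0, 0, 0], [0, 0, 0]], "dp": [[0, -205, 0], [0, -205, 0], [0, -205, 0], [0, -205, 0], [0, -205, 0]], "jaw": [85, 85, 85, 85, 85]}}

```text
time_s: 1.78
position: [598.0, 25.0, 242.1]
eef_rot: [[-0.001, -0.002, 1.0], [0.0, 1.0, 0.002], [-1.0, 0.0, -0.001]]
force: [0.4, -0.3, -0.2]
grip_width: 85.1
```

Request:
{"fn": "send_rows", "kwargs": {"angular": [[0, 0, 0], [0, 0, 0], [0, 0, 0], [0, 0, 0]], "dp": [[0, -95, 0], [0, -95, 0], [0, -95, 0], [0, -95, 0]], "jaw": [85, 85, 85, 85]}}

```text
time_s: 2.12
position: [598.7, -71.5, 242.1]
eef_rot: [[-0.001, 0.003, 1.0], [-0.001, 1.0, -0.003], [-1.0, -0.001, -0.001]]
force: [-0.1, 0.2, 0.2]
grip_width: 84.9
```

Run:
```python
from h import *
cam('wrist','wB'); s=monitor.get_state(); print(s['time_s'],s['position'])
crop('wA',0,0,560,420,1.42,'wAv');crop('wB',0,0,560,420,1.42,'wBv')
```

```text
2.1667 [598.67300254 -69.36445095 242.05977172]
```

View pics/wAv.png

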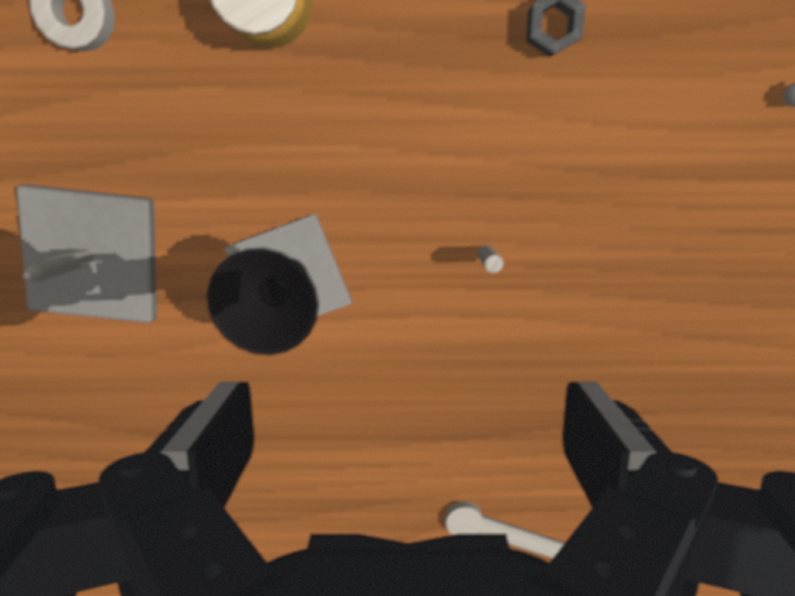

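View pics/wBv.png

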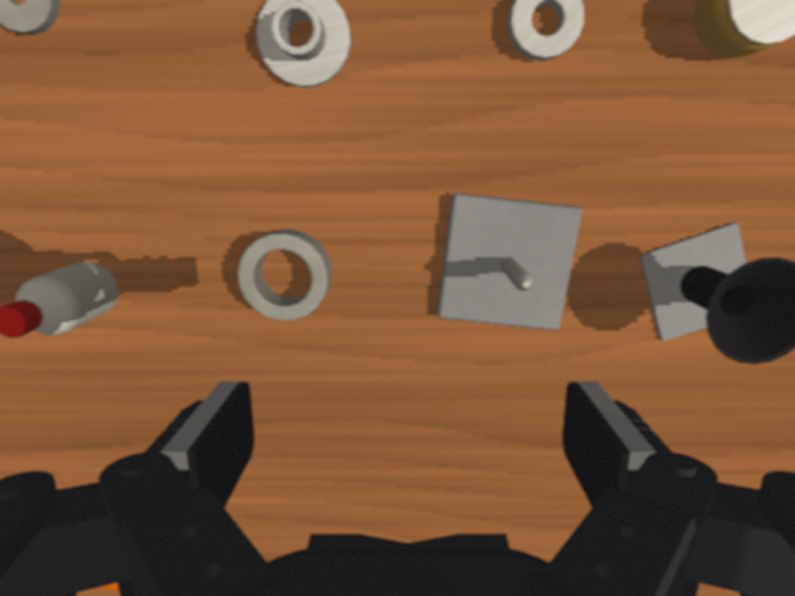

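Run:
```python
from h import *
for f,L in dict(wA=dict(pin=(494,264,40),nut=(556,24,16),funnel=(264,301,75)),wB=dict(flange=(297,30,30),wheel=(285,277,24),post=(527,281,70),c=(508.5,262,12),funnel=(760,310,75),washer=(544,22,14))).items():
    for k,(u,v,z) in L.items(): print(f,k,np.round(pix2w(f,u/1.42,v/1.42,z),1))
print(np.round(load('wB')['T'],3).tolist())
```

```text
wA pin [605.  283.1  40. ]
wA nut [458.6 319.3  16. ]
wA funnel [619.8 141.4  75. ]
wB flange [ 458.1 -136.6   30. ]
wB wheel [ 611.1 -155.    24. ]
wB post [603.3   0.9  70. ]
wB c [6.033e+02 5.000e-01 1.200e+01]
wB funnel [620.3 140.1  75. ]
wB washer [450.6  14.8  14. ]
[[0.002, 0.964, 0.267, 530.703], [1.0, -0.002, -0.001, -70.42], [-0.0, 0.267, -0.964, 375.153], [0.0, 0.0, 0.0, 1.0]]
```

Request:
{"fn": "send_rows", "kwargs": {"angular": [[0, 0, 0], [0, 0, 0], [0, 0, 0], [0, 0, 0], [0, 0, 0]], "dp": [[132, -67, -141.5], [132, -67, -141.5], [132, -67, -141.5], [132, -67, -141.5], [132, -67, -141.5]], "jaw": [70, 70, 70, 70, 70]}}

```text
time_s: 2.58
position: [455.8, -133.8, 109.3]
eef_rot: [[-0.001, -0.003, 1.0], [0.001, 1.0, 0.003], [-1.0, 0.001, -0.001]]
force: [0.6, -0.5, -0.5]
grip_width: 69.8
```

Request:
{"fn": "send_rows", "kwargs": {"angular": [[0, 0, 0], [0, 0, 0], [0, 0, 0]], "dp": [[0, 0, 0], [0, 0, 0], [0, 0, 0]], "jaw": [60, 60, 60]}}

```text
time_s: 2.83
position: [459.0, -135.1, 110.8]
eef_rot: [[0.001, -0.001, 1.0], [0.0, 1.0, 0.001], [-1.0, 0.0, 0.001]]
force: [0.6, 0.0, -0.5]
grip_width: 59.7
```

Run:
```python
from h import *
cam('wrist','wC'); s=monitor.get_state(); print(s['time_s'],s['position'],s['grip_width'])
crop('wC',0,0,560,420,1.42,'wCv'); print(w2pix('wC',s['position']+np.array([0,0,-11]))*1.42, w2pix('wC',s['position']*[1,1,0]+[0,0,30])*1.42)
```

```text
2.8833 [ 459.92079168 -135.49912523  111.27878428] 59.9624730461668
[403.32835347 394.33704599] [404.56043668 321.96983495]
```

View pics/wCv.png

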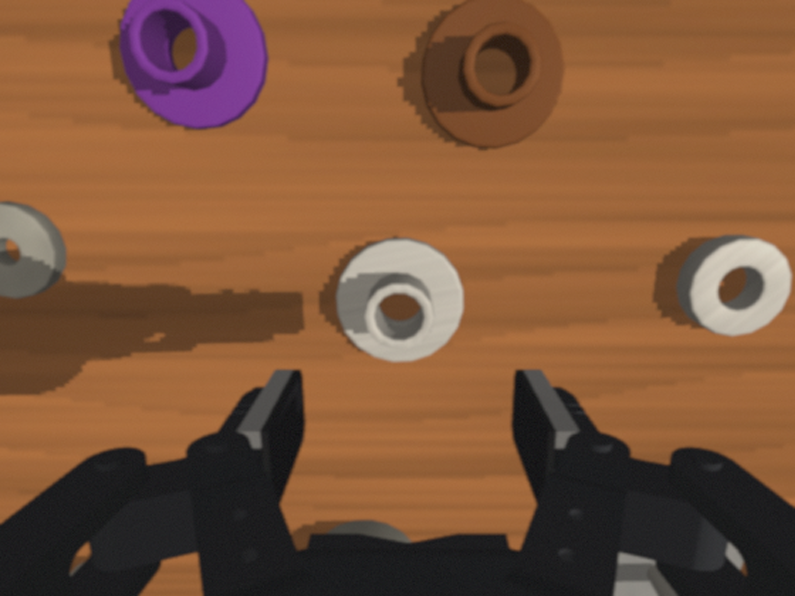

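Run:
```python
from h import *
for k,(u,v,z) in dict(flhub=(399,313,30),flplate=(400,299,8),washer=(741,286,14)).items(): print(k,np.round(pix2w('wC',u/1.42,v/1.42,z),1))
```

```text
flhub [ 455.9 -137.9   30. ]
flplate [ 455.8 -137.7    8. ]
washer [447.7  16.6  14. ]
```

Request:
{"fn": "send_rows", "kwargs": {"angular": [[0, 0, 0], [0, 0, 0]], "dp": [[0, 0, 0], [0, 0, 0]], "jaw": [60, 60]}}

```text
time_s: 3.05
position: [459.7, -136.0, 111.3]
eef_rot: [[0.003, -0.002, 1.0], [-0.001, 1.0, 0.002], [-1.0, -0.001, 0.003]]
force: [-0.2, 1.2, 0.6]
grip_width: 59.9
```

Request:
{"fn": "send_rows", "kwargs": {"angular": [[0, 0, 0], [0, 0, 0]], "dp": [[0, 0, 0], [0, 0, 0]], "jaw": [60, 60]}}

```text
time_s: 3.22
position: [458.6, -136.1, 110.7]
eef_rot: [[0.001, -0.001, 1.0], [-0.001, 1.0, 0.001], [-1.0, -0.001, 0.001]]
force: [-0.4, 0.1, 0.6]
grip_width: 60.4
```

Request:
{"fn": "send_rows", "kwargs": {"angular": [[0, 0, 0], [0, 0, 0], [0, 0, 0], [0, 0, 0], [0, 0, 0]], "dp": [[30, -2, -1.5], [60, -2, -1.5], [87, -2, -1.5], [87, -2, -1.5], [87, -2, -1.5]], "jaw": [60, 60, 60, 60, 50]}}

```text
time_s: 3.63
position: [455.3, -137.7, 22.6]
eef_rot: [[-0.003, -0.0, 1.0], [0.001, 1.0, 0.0], [-1.0, 0.001, -0.003]]
force: [-0.3, 0.3, -1.0]
grip_width: 50.4
```

Request:
{"fn": "send_rows", "kwargs": {"angular": [[0, 0, 0], [0, 0, 0], [0, 0, 0], [0, 0, 0], [0, 0, 0]], "dp": [[0, 0, 0], [0, 0, 0], [0, 0, 0], [0, 0, 0], [0, 0, 0]], "jaw": [40, 36, 32, 28, 20]}}

```text
time_s: 4.05
position: [457.5, -138.8, 25.2]
eef_rot: [[0.003, -0.001, 1.0], [-0.002, 1.0, 0.001], [-1.0, -0.002, 0.003]]
force: [-0.8, 0.5, 10.6]
grip_width: 27.9
```

Run:
```python
from h import *
cam('wrist','wD'); s=monitor.get_state(); print(s['time_s'],s['position'],s['grip_width'],s['force'])
crop('wD',0,0,560,420,1.42,'wDv')
```

```text
4.1 [ 457.52009313 -138.81610869   25.16257171] 27.74665067340092 [-1.43279704  0.34860213 10.36727352]
```

View pics/wDv.png

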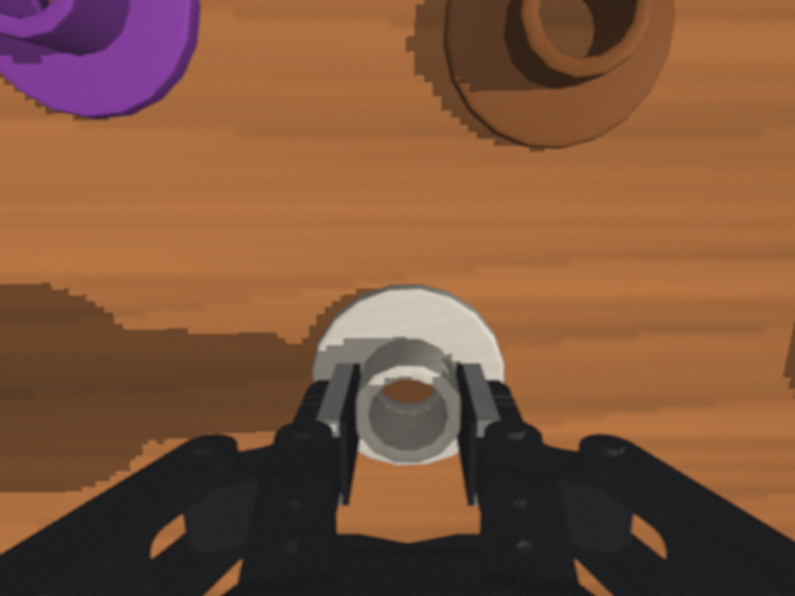

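Request:
{"fn": "send_rows", "kwargs": {"angular": [[0, 0, 0], [0, 0, 0], [0, 0, 0], [0, 0, 0], [0, 0, 0]], "dp": [[-5, 0, 0], [-25, 0, 0], [-50, 0, 0], [-80, 0, 0], [-110, 0, 0]], "jaw": [20, 20, 20, 20, 20]}}

```text
time_s: 4.52
position: [455.4, -137.8, 134.7]
eef_rot: [[-0.001, -0.0, 1.0], [0.0, 1.0, 0.0], [-1.0, 0.0, -0.001]]
force: [-0.2, -0.1, -2.9]
grip_width: 27.9
```

Request:
{"fn": "send_rows", "kwargs": {"angular": [[0, 0, 0], [0, 0, 0], [0, 0, 0], [0, 0, 0], [0, 0, 0]], "dp": [[-5, 20, 22], [-10, 45, 48], [-10, 75, 80], [-10, 90, 97], [-10, 90, 97]], "jaw": [20, 20, 20, 20, 20]}}

```text
time_s: 4.93
position: [557.8, -45.3, 144.7]
eef_rot: [[0.006, -0.003, 1.0], [0.001, 1.0, 0.003], [-1.0, 0.001, 0.006]]
force: [1.0, 0.0, -3.6]
grip_width: 27.5
```

Request:
{"fn": "send_rows", "kwargs": {"angular": [[0, 0, 0], [0, 0, 0], [0, 0, 0]], "dp": [[0, 0, 0], [0, 0, 0], [0, 0, 0]], "jaw": [20, 20, 20]}}

```text
time_s: 5.18
position: [551.7, -48.7, 143.2]
eef_rot: [[-0.002, 0.0, 1.0], [-0.0, 1.0, -0.0], [-1.0, -0.0, -0.002]]
force: [0.4, 0.3, -2.5]
grip_width: 27.5
```

Run:
```python
from h import *
cam('wrist','wE'); s=monitor.get_state(); print(s['time_s'],s['position'],s['grip_width'],s['force'])
crop('wE',0,0,560,420,1.42,'wEv')
```

```text
5.2333 [551.8927043  -48.86878921 143.21546948] 27.688416600171283 [-0.11262539 -0.63303426 -2.66716345]
```

View pics/wEv.png

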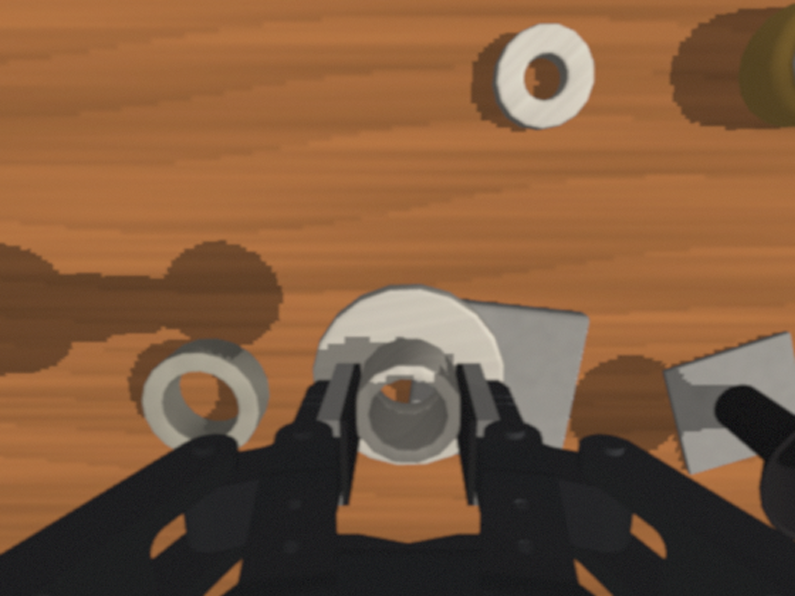

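Run:
```python
from h import *
T=load('wE')['T']; print(np.round(T,3).tolist())
# fit flange pose: plate top circle r30 at h, hub top r15 at h+22 -> extreme pixels
from scipy.optimize import least_squares
def ring(x,y,z,r):
    a=np.linspace(0,2*np.pi,120); return np.array([w2pix('wE',(x+r*np.cos(t),y+r*np.sin(t),z))*1.42 for t in a])
def res(p):
    A=ring(p[0],p[1],p[2]+8,30)
    return [A[:,0].min()-313.5,A[:,0].max()-504,A[:,1].min()-286,A[:,1].max()-463.5]
s=least_squares(res,[553,-48,118]);print(s.x,s.fun)
H=ring(s.x[0],s.x[1],s.x[2]+30,15);print('hub',H.min(0),H.max(0))
```

```text
[[-0.0, 0.964, 0.266, 483.846], [1.0, 0.0, 0.0, -47.918], [0.0, 0.266, -0.964, 276.257], [0.0, 0.0, 0.0, 1.0]]
[551.36221204 -47.50031224 116.30079285] [-0.31153217  0.31157191  0.32145707 -0.35419866]
hub [354.1188376 360.8750006] [463.75050632 460.38320006]
```

Request:
{"fn": "send_rows", "kwargs": {"angular": [[0, 0, 0], [0, 0, 0], [0, 0, 0], [0, 0, 0], [0, 0, 0]], "dp": [[0, 20, 20], [0, 49.6, 50.7], [10, 49.6, 50.7], [36, 49.6, 50.7], [36, 49.6, 50.7]], "jaw": [20, 20, 20, 20, 20]}}

```text
time_s: 5.65
position: [600.9, 1.3, 103.7]
eef_rot: [[-0.007, -0.0, 1.0], [0.0, 1.0, 0.0], [-1.0, 0.0, -0.007]]
force: [-1.4, 0.7, -3.6]
grip_width: 27.7
```

Request:
{"fn": "send_rows", "kwargs": {"angular": [[0, 0, 0], [0, 0, 0], [0, 0, 0]], "dp": [[0, 0, 0], [0, 0, 0], [0, 0, 0]], "jaw": [20, 20, 20]}}

```text
time_s: 5.9
position: [604.3, 0.7, 108.4]
eef_rot: [[0.001, 0.001, 1.0], [-0.0, 1.0, -0.001], [-1.0, -0.0, 0.001]]
force: [0.8, 0.1, -1.9]
grip_width: 27.6
```

Run:
```python
from h import *
cam('wrist','wF'); cam('side','sF'); s=monitor.get_state(); print(s['time_s'],s['position'],s['grip_width'],s['force'])
a=cv2.resize(cv2.imread('pics/wF.png')[180:360,180:400],None,fx=2,fy=2,interpolation=2)
u,v=w2pix('sF',(603,1,80)).astype(int); b=cv2.resize(cv2.imread('pics/sF.png')[v-45:v+45,u-45:u+45],None,fx=4,fy=4,interpolation=2)
cv2.imwrite('pics/F.png',np.hstack([a,b])); print(u,v)
```

```text
6.0 [604.52956008   0.87577927 108.52497569] 27.68726471949485 [ 0.51838459 -0.03382686 -2.98356286]
232 204
```

View pics/F.png

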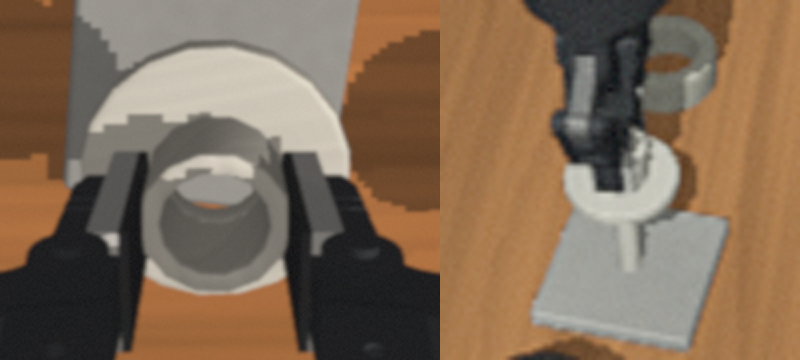

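Run:
```python
from h import *
f=lambda p:((w2pix('sF',p)-[187,159])*4+[440,0]).round(1)
for z in(12,30,70): print(z,f((603.3,.9,z)))
def ring(x,y,z,r):
    return np.array([f((x+r*np.cos(t),y+r*np.sin(t),z)) for t in np.linspace(0,6.28,90)])
for z in (80,82,84):
  A=ring(603.3,.9,z,30); print(z,A.min(0),A.max(0))
for p in((1,0),(0,1)): print(f((603.3+10*p[0],.9+10*p[1],80))-f((603.3,.9,80)))
```

```text
12 [632.6 263.8]
30 [630.1 243.3]
70 [624.4 195.6]
80 [565.6 141. ] [680.  227.1]
82 [565.2 138.5] [679.8 224.6]
84 [564.8 135.9] [679.6 222.1]
[-18.8  -1.6]
[-3.4 14.3]
```

Request:
{"fn": "send_rows", "kwargs": {"angular": [[0, 0, 0], [0, 0, 0], [0, 0, 0], [0, 0, 0], [0, 0, 0]], "dp": [[10, 0, 0], [20, 0, 0], [32, 0, 0], [44, 0, 0], [56, 0, 0]], "jaw": [20, 20, 20, 20, 20]}}

```text
time_s: 6.42
position: [603.3, 1.5, 49.5]
eef_rot: [[-0.001, -0.0, 1.0], [0.0, 1.0, 0.0], [-1.0, 0.0, -0.001]]
force: [-0.5, 0.3, -3.5]
grip_width: 27.4
```

Request:
{"fn": "send_rows", "kwargs": {"angular": [[0, 0, 0], [0, 0, 0], [0, 0, 0], [0, 0, 0], [0, 0, 0]], "dp": [[3, 0, 0], [6, 0, 0], [9, 0, 0], [11, 0, 0], [11, 0, 0]], "jaw": [20, 20, 20, 20, 20]}}

```text
time_s: 6.83
position: [603.9, 1.4, 40.1]
eef_rot: [[-0.0, -0.0, 1.0], [-0.0, 1.0, 0.0], [-1.0, -0.0, -0.0]]
force: [0.6, -0.2, -2.0]
grip_width: 27.5
```

Request:
{"fn": "send_rows", "kwargs": {"angular": [[0, 0, 0], [0, 0, 0], [0, 0, 0], [0, 0, 0]], "dp": [[1, 0, 0], [2, 0, 0], [3, 0, 0], [3, 0, 0]], "jaw": [20, 20, 20, 20]}}

```text
time_s: 7.17
position: [604.0, 1.4, 37.4]
eef_rot: [[0.0, -0.0, 1.0], [-0.0, 1.0, 0.0], [-1.0, -0.0, 0.0]]
force: [-0.5, -0.1, -2.1]
grip_width: 27.9
```

Request:
{"fn": "send_rows", "kwargs": {"angular": [[0, 0, 0], [0, 0, 0], [0, 0, 0]], "dp": [[1, 0, 0], [2, 0, 0], [2, 0, 0]], "jaw": [20, 20, 20]}}

```text
time_s: 7.42
position: [604.0, 1.4, 37.2]
eef_rot: [[0.0, -0.0, 1.0], [-0.0, 1.0, 0.0], [-1.0, -0.0, 0.0]]
force: [-4.2, 0.9, 12.7]
grip_width: 27.5
```

Request:
{"fn": "send_rows", "kwargs": {"angular": [[0, 0, 0], [0, 0, 0], [0, 0, 0], [0, 0, 0], [0, 0, 0]], "dp": [[-1.5, 0, 0], [-1.5, 0, 0], [-1.5, 0, 0], [-1.5, 0, 0], [-1.5, 0, 0]], "jaw": [35, 42, 50, 50, 50]}}

```text
time_s: 7.83
position: [604.0, 1.4, 36.7]
eef_rot: [[-0.0, -0.0, 1.0], [-0.0, 1.0, 0.0], [-1.0, -0.0, -0.0]]
force: [0.1, 0.7, -0.3]
grip_width: 50.0
```

Request:
{"fn": "send_rows", "kwargs": {"angular": [[0, 0, 0], [0, 0, 0], [0, 0, 0], [0, 0, 0], [0, 0, 0]], "dp": [[-10, 0, 0], [-40, 0, 0], [-80, 0, 0], [-110, 0, -50], [-110, 0, -50]], "jaw": [50, 60, 85, 85, 85]}}

```text
time_s: 8.25
position: [553.6, 1.4, 150.7]
eef_rot: [[0.003, -0.001, 1.0], [-0.001, 1.0, 0.001], [-1.0, -0.001, 0.003]]
force: [-1.5, 0.5, -0.1]
grip_width: 84.9
```

Request:
{"fn": "send_rows", "kwargs": {"angular": [[0, 0, 0], [0, 0, 0], [0, 0, 0], [0, 0, 0]], "dp": [[0, 0, 0], [0, 0, 0], [0, 0, 0], [0, 0, 0]], "jaw": [85, 85, 85, 85]}}

```text
time_s: 8.58
position: [554.7, 1.3, 146.3]
eef_rot: [[-0.0, -0.0, 1.0], [-0.0, 1.0, 0.0], [-1.0, -0.0, -0.0]]
force: [-0.1, -0.4, -0.3]
grip_width: 85.2
```

Run:
```python
from h import *
cam('wrist','wG'); cam('side','sG'); s=monitor.get_state(); print(s['time_s'],s['position'],s['grip_width'],s['force'])
crop('wG',0,0,560,420,1.42,'wGv')
```

```text
8.6833 [554.393713     1.36688435 145.95158591] 84.87649367898454 [-0.21510182 -0.93742374 -0.35880974]
```

View pics/wGv.png

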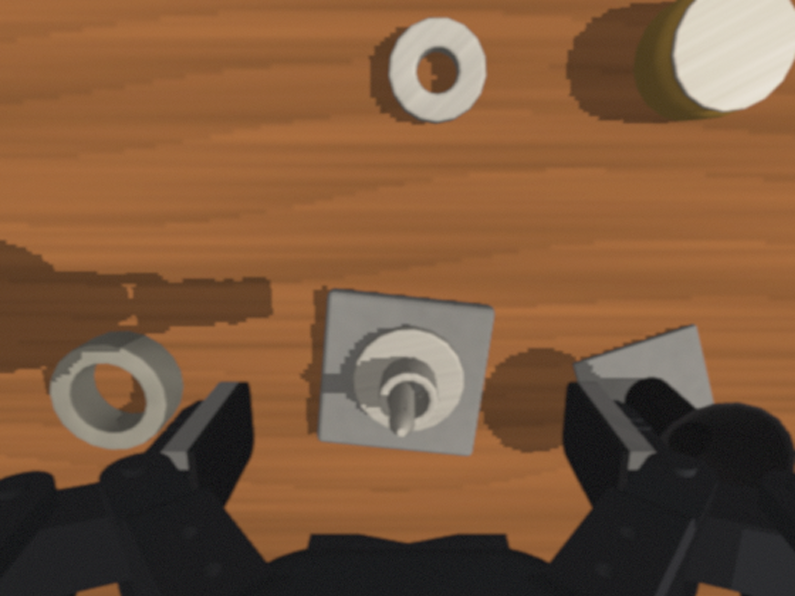

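Run:
```python
from h import *
for k,(u,v,z) in dict(post=(403,432,70),plate=(409.5,380,20),hub=(409,400,42),wheel=(112,398,24),washer=(437.5,70,14)).items(): print(k,np.round(pix2w('wG',u/1.42,v/1.42,z),1))
print(load('wG')['T'][:3,3])
def ring(f,x,y,z,r):
    A=np.array([w2pix(f,(x+r*np.cos(t),y+r*np.sin(t),z)) for t in np.linspace(0,6.28,90)])*1.42; return A.min(0).round(1),A.max(0).round(1)
p=pix2w('wG',409.5/1.42,380/1.42,20);print(ring('wG',*p,30))
p=pix2w('wG',112/1.42,398/1.42,24);print(ring('wG',*p,31))
p=pix2w('wG',437.5/1.42,70/1.42,14);print(ring('wG',*p,23))
```

```text
post [6.056e+02 2.000e-01 7.000e+01]
plate [602.9   3.3  20. ]
hub [603.8   2.9  42. ]
wheel [ 611.6 -155.6   24. ]
washer [448.1  16.1  14. ]
[486.58406241   2.06059488 279.26168898]
(array([353.6, 326.9]), array([465.4, 430.1]))
(array([ 53. , 343.3]), array([170.5, 449.5]))
(array([388.5,  15.6]), array([486.6, 121.7]))
```

Request:
{"fn": "send_rows", "kwargs": {"angular": [[0, 0, 0], [0, 0, 0], [0, 0, 0], [0, 0, 0], [0, 0, 0]], "dp": [[0, -158.7, 57], [0, -158.7, 57], [30, -158.7, 57], [60, -158.7, 57], [60, -158.7, 57]], "jaw": [85, 85, 85, 85, 85]}}

```text
time_s: 9.1
position: [612.4, -161.1, 84.5]
eef_rot: [[0.001, 0.001, 1.0], [-0.001, 1.0, -0.001], [-1.0, -0.001, 0.001]]
force: [0.3, -0.5, -0.8]
grip_width: 85.0
```

Request:
{"fn": "send_rows", "kwargs": {"angular": [[0, 0, 0], [0, 0, 0], [0, 0, 0]], "dp": [[0, 0, 0], [0, 0, 0], [0, 0, 0]], "jaw": [85, 85, 85]}}

```text
time_s: 9.35
position: [610.8, -156.7, 86.5]
eef_rot: [[-0.001, -0.0, 1.0], [0.001, 1.0, 0.0], [-1.0, 0.001, -0.001]]
force: [-0.1, 0.1, 0.2]
grip_width: 85.4
```

Run:
```python
from h import *
cam('wrist','wH'); s=monitor.get_state(); print(s['time_s'],s['position'],s['grip_width'],s['force'])
crop('wH',0,0,560,420,1.42,'wHv')
```

```text
9.4 [ 611.1126577  -156.34087324   87.21291119] 85.32644031017585 [-0.15898221  0.17537449  0.00421464]
```

View pics/wHv.png

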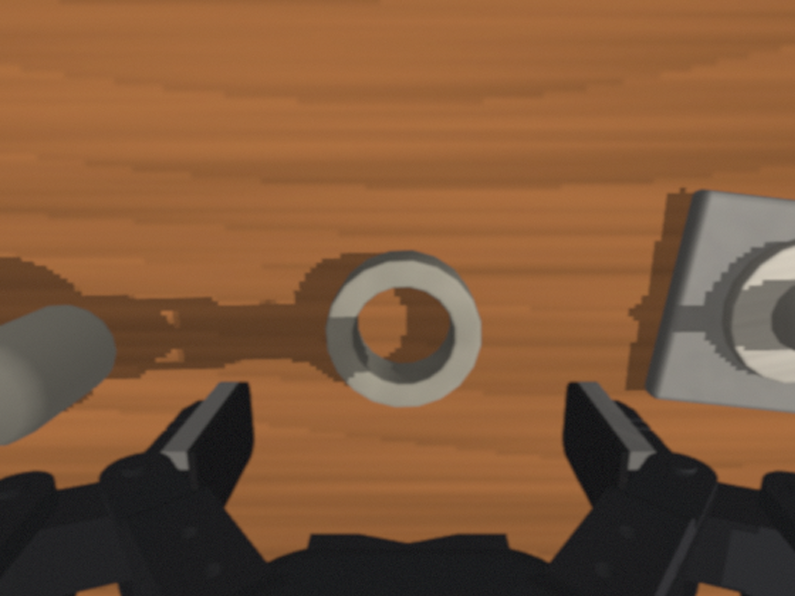

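Request:
{"fn": "send_rows", "kwargs": {"angular": [[0, 0, 0], [0, 0, 0], [0, 0, 0], [0, 0, 0], [0, 0, 0]], "dp": [[25, -1, 0], [50, -1, 0], [69, -1, 0], [69, -1, 0], [69, -1, 0]], "jaw": [85, 85, 85, 85, 80]}}

```text
time_s: 9.82
position: [610.6, -157.0, 18.1]
eef_rot: [[-0.001, -0.002, 1.0], [0.0, 1.0, 0.002], [-1.0, 0.0, -0.001]]
force: [0.2, -0.5, 0.5]
grip_width: 80.2
```

Request:
{"fn": "send_rows", "kwargs": {"angular": [[0, 0, 0], [0, 0, 0], [0, 0, 0], [0, 0, 0], [0, 0, 0]], "dp": [[0, 0, 0], [0, 0, 0], [0, 0, 0], [0, 0, 0], [0, 0, 0]], "jaw": [74, 68, 64, 60, 55]}}

```text
time_s: 10.23
position: [612.2, -158.5, 20.3]
eef_rot: [[0.003, 0.0, 1.0], [-0.001, 1.0, -0.0], [-1.0, -0.001, 0.003]]
force: [-2.2, 0.7, 12.1]
grip_width: 58.9
```

Request:
{"fn": "send_rows", "kwargs": {"angular": [[0, 0, 0], [0, 0, 0], [0, 0, 0], [0, 0, 0], [0, 0, 0]], "dp": [[-2, 0, 0], [-4, 0, 0], [-8, 0, 0], [-15, 0, 0], [-25, 0, 0]], "jaw": [52, 50, 50, 50, 50]}}

```text
time_s: 10.65
position: [610.3, -158.1, 42.8]
eef_rot: [[-0.002, -0.0, 1.0], [0.0, 1.0, 0.0], [-1.0, 0.0, -0.002]]
force: [-0.4, 0.1, -0.6]
grip_width: 59.1
```

Request:
{"fn": "send_rows", "kwargs": {"angular": [[0, 0, 0], [0, 0, 0], [0, 0, 0], [0, 0, 0], [0, 0, 0]], "dp": [[-30, 0, 0], [-60, 0, 0], [-80, 20, 0], [-80, 45, -3], [-80, 70, -7]], "jaw": [50, 50, 50, 50, 50]}}

```text
time_s: 11.07
position: [606.0, -88.6, 125.9]
eef_rot: [[0.005, 0.001, 1.0], [-0.001, 1.0, -0.001], [-1.0, -0.001, 0.005]]
force: [-0.2, 0.4, -2.0]
grip_width: 59.2
```

Request:
{"fn": "send_rows", "kwargs": {"angular": [[0, 0, 0], [0, 0, 0], [0, 0, 0], [0, 0, 0], [0, 0, 0]], "dp": [[0, 25, 0], [0, 50, 0], [0, 75, 0], [0, 88.5, 0], [0, 88.5, 0]], "jaw": [50, 50, 50, 50, 50]}}

```text
time_s: 11.48
position: [603.8, 2.8, 123.5]
eef_rot: [[0.0, -0.003, 1.0], [0.001, 1.0, 0.003], [-1.0, 0.001, 0.0]]
force: [0.5, 0.7, -0.2]
grip_width: 59.1
```

Request:
{"fn": "send_rows", "kwargs": {"angular": [[0, 0, 0], [0, 0, 0], [0, 0, 0]], "dp": [[0, 0, 0], [0, 0, 0], [0, 0, 0]], "jaw": [50, 50, 50]}}

```text
time_s: 11.73
position: [604.2, -1.0, 122.9]
eef_rot: [[0.0, 0.001, 1.0], [-0.001, 1.0, -0.001], [-1.0, -0.001, 0.0]]
force: [1.0, -0.2, -0.1]
grip_width: 58.9
```

Run:
```python
from h import *
cam('wrist','wI'); cam('side','sI'); s=monitor.get_state(); print(s['time_s'],s['position'],s['grip_width'],s['force'])
a=cv2.resize(cv2.imread('pics/wI.png')[180:380,165:400],None,fx=1.8,fy=1.8,interpolation=2)
b=cv2.resize(cv2.imread('pics/sI.png')[159:249,187:277],(360,360),interpolation=2)
cv2.imwrite('pics/I.png',np.hstack([a,b]))
```

```text
11.8333 [604.06270523  -0.9869278  122.78757791] 58.63049089519479 [ 0.64328709 -0.40495366 -0.70307366]
```

View pics/I.png

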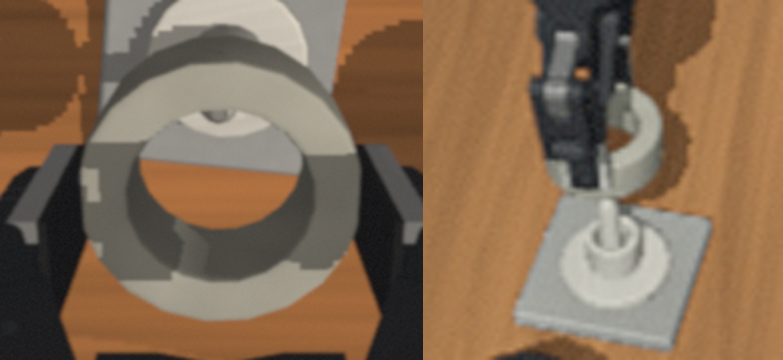

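Request:
{"fn": "send_rows", "kwargs": {"angular": [[0, 0, 0], [0, 0, 0], [0, 0, 0], [0, 0, 0], [0, 0, 0]], "dp": [[8, 1.3, 0.8], [20, 1.3, 0.8], [34, 1.3, 0.8], [46, 1.3, 0.8], [56, 1.3, 0.8]], "jaw": [50, 50, 50, 50, 50]}}

```text
time_s: 12.25
position: [603.8, 1.4, 64.7]
eef_rot: [[-0.002, -0.0, 1.0], [0.0, 1.0, 0.0], [-1.0, 0.0, -0.002]]
force: [-0.1, -0.8, -0.8]
grip_width: 58.5
```

Request:
{"fn": "send_rows", "kwargs": {"angular": [[0, 0, 0], [0, 0, 0], [0, 0, 0], [0, 0, 0], [0, 0, 0]], "dp": [[0, 0, 0], [2, 0, 0], [5, 0, 0], [7, 0, 0], [7, 0, 0]], "jaw": [50, 50, 50, 50, 50]}}

```text
time_s: 12.67
position: [604.9, 1.5, 59.9]
eef_rot: [[0.0, -0.0, 1.0], [-0.0, 1.0, 0.0], [-1.0, -0.0, 0.0]]
force: [-0.4, 0.9, -1.8]
grip_width: 58.9
```

Run:
```python
from h import *
cam('wrist','wJ'); cam('side','sJ'); s=monitor.get_state(); print(s['time_s'],s['position'],s['grip_width'],s['force'])
a=cv2.resize(cv2.imread('pics/wJ.png')[180:380,165:400],None,fx=1.8,fy=1.8,interpolation=2)
b=cv2.resize(cv2.imread('pics/sJ.png')[159:249,187:277],(360,360),interpolation=2)
cv2.imwrite('pics/J.png',np.hstack([a,b]))
```

```text
12.7667 [605.03091451   1.48756606  60.18059509] 58.67534000385378 [-0.45900837  0.80671776 -0.25980324]
```

View pics/J.png

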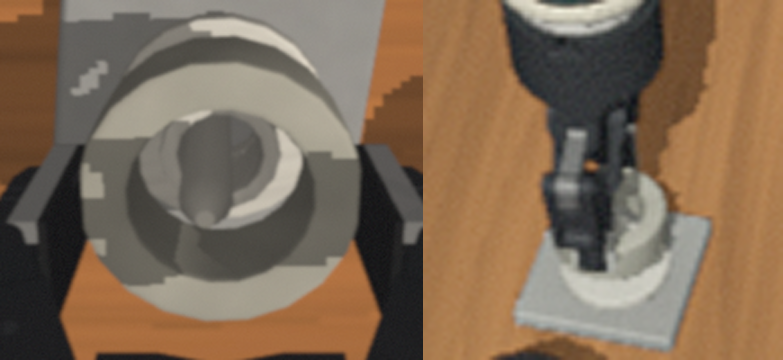

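Request:
{"fn": "send_rows", "kwargs": {"angular": [[0, 0, 0], [0, 0, 0], [0, 0, 0], [0, 0, 0], [0, 0, 0]], "dp": [[3, 0, 0], [6, 0, 0], [10, 0, 0], [14, 0, 0], [16, 0, 0]], "jaw": [50, 50, 50, 50, 50]}}

```text
time_s: 13.18
position: [604.3, 1.5, 43.0]
eef_rot: [[-0.001, -0.0, 1.0], [0.0, 1.0, 0.0], [-1.0, 0.0, -0.001]]
force: [-0.3, -0.6, -0.8]
grip_width: 59.3
```

Request:
{"fn": "send_rows", "kwargs": {"angular": [[0, 0, 0], [0, 0, 0], [0, 0, 0], [0, 0, 0], [0, 0, 0]], "dp": [[0, 0, 0], [1, 0, 0], [2, 0, 0], [3, 0, 0], [3, 0, 0]], "jaw": [50, 50, 50, 50, 50]}}

```text
time_s: 13.6
position: [604.7, 1.5, 40.7]
eef_rot: [[-0.0, -0.0, 1.0], [-0.0, 1.0, 0.0], [-1.0, -0.0, -0.0]]
force: [0.6, 0.0, -0.7]
grip_width: 58.7
```

Request:
{"fn": "send_rows", "kwargs": {"angular": [[0, 0, 0], [0, 0, 0], [0, 0, 0]], "dp": [[0.7, 0, 0], [1.5, 0, 0], [1.5, 0, 0]], "jaw": [50, 50, 50]}}

```text
time_s: 13.85
position: [604.9, 1.5, 40.4]
eef_rot: [[0.0, -0.0, 1.0], [-0.0, 1.0, 0.0], [-1.0, -0.0, 0.0]]
force: [-2.0, 0.7, 7.8]
grip_width: 58.7
```

Request:
{"fn": "send_rows", "kwargs": {"angular": [[0, 0, 0], [0, 0, 0], [0, 0, 0], [0, 0, 0], [0, 0, 0]], "dp": [[-0.8, 0, 0], [-0.8, 0, 0], [-0.8, 0, 0], [-0.8, 0, 0], [-0.8, 0, 0]], "jaw": [65, 75, 82, 84, 84]}}

```text
time_s: 14.27
position: [604.7, 1.5, 40.0]
eef_rot: [[-0.0, -0.0, 1.0], [-0.0, 1.0, 0.0], [-1.0, -0.0, -0.0]]
force: [-0.3, 0.6, -0.8]
grip_width: 84.0
```

Request:
{"fn": "send_rows", "kwargs": {"angular": [[0, 0, 0], [0, 0, 0], [0, 0, 0], [0, 0, 0], [0, 0, 0]], "dp": [[-15, 0, 0], [-50, 0, 0], [-90, 0, 0], [-90, 0, -40], [-90, 5, -80]], "jaw": [84, 84, 84, 84, 84]}}

```text
time_s: 14.68
position: [529.2, 5.4, 133.1]
eef_rot: [[0.01, 0.0, 1.0], [-0.002, 1.0, -0.0], [-1.0, -0.002, 0.01]]
force: [-1.4, 0.2, -1.2]
grip_width: 84.2
```

Request:
{"fn": "send_rows", "kwargs": {"angular": [[0, 0, 0], [0, 0, 0], [0, 0, 0], [0, 0, 0], [0, 0, 0]], "dp": [[10, 8, -40], [30, 8.7, -77.3], [30, 8.7, -77.3], [30, 8.7, -77.3], [30, 8.7, -77.3]], "jaw": [75, 70, 70, 70, 70]}}

```text
time_s: 15.1
position: [448.2, 15.0, 100.3]
eef_rot: [[0.001, -0.0, 1.0], [-0.0, 1.0, 0.0], [-1.0, -0.0, 0.001]]
force: [0.1, -0.6, 1.1]
grip_width: 70.1
```

Request:
{"fn": "send_rows", "kwargs": {"angular": [[0, 0, 0], [0, 0, 0]], "dp": [[0, 0, 0], [0, 0, 0]], "jaw": [70, 70]}}

```text
time_s: 15.27
position: [450.1, 14.8, 100.7]
eef_rot: [[0.003, -0.0, 1.0], [-0.0, 1.0, 0.0], [-1.0, -0.0, 0.003]]
force: [0.7, 0.3, -0.2]
grip_width: 70.0
```

Run:
```python
from h import *
cam('wrist','wK'); cam('side','sK'); s=monitor.get_state(); print(s['time_s'],s['position'],s['grip_width'],s['force'])
a=cv2.resize(cv2.imread('pics/wK.png')[120:320,165:400],None,fx=1.8,fy=1.8,interpolation=2)
b=cv2.resize(cv2.imread('pics/sK.png')[159:249,187:277],(360,360),interpolation=2)
cv2.imwrite('pics/K.png',np.hstack([a,b]))
```

```text
15.3667 [449.29107562  14.90809362 100.50978009] 70.0755103878109 [-0.09107113  0.53441871 -0.22724866]
```

View pics/K.png

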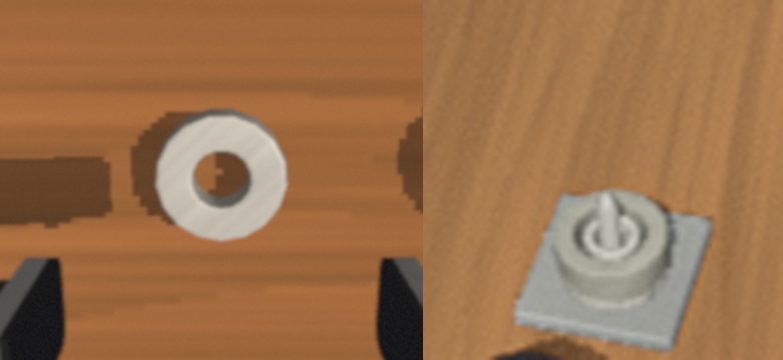

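Request:
{"fn": "send_rows", "kwargs": {"angular": [[0, 0, 0], [0, 0, 0], [0, 0, 0], [0, 0, 0], [0, 0, 0]], "dp": [[30, 0, -1], [60, 0, -1], [82, 0, -1], [82, 0, -1], [82, 0, -1]], "jaw": [70, 70, 70, 70, 70]}}

```text
time_s: 15.78
position: [446.1, 15.2, 17.5]
eef_rot: [[-0.003, -0.0, 1.0], [0.0, 1.0, 0.0], [-1.0, 0.0, -0.003]]
force: [0.3, 0.4, -0.9]
grip_width: 70.1
```

Request:
{"fn": "send_rows", "kwargs": {"angular": [[0, 0, 0], [0, 0, 0], [0, 0, 0], [0, 0, 0], [0, 0, 0]], "dp": [[0, 0, 0], [0, 0, 0], [0, 0, 0], [0, 0, 0], [0, 0, 0]], "jaw": [62, 55, 50, 48, 48]}}

```text
time_s: 16.2
position: [447.1, 15.1, 18.9]
eef_rot: [[0.002, -0.0, 1.0], [-0.0, 1.0, 0.0], [-1.0, -0.0, 0.002]]
force: [-0.4, 0.7, 0.1]
grip_width: 48.6
```

Request:
{"fn": "send_rows", "kwargs": {"angular": [[0, 0, 0], [0, 0, 0], [0, 0, 0], [0, 0, 0]], "dp": [[0, 0, 0], [0, 0, 0], [0, 0, 0], [0, 0, 0]], "jaw": [45, 42, 38, 36]}}

```text
time_s: 16.53
position: [447.0, 15.0, 19.5]
eef_rot: [[0.002, -0.0, 1.0], [-0.0, 1.0, 0.0], [-1.0, -0.0, 0.002]]
force: [-2.1, 0.3, 20.1]
grip_width: 42.1
```

Request:
{"fn": "send_rows", "kwargs": {"angular": [[0, 0, 0], [0, 0, 0], [0, 0, 0], [0, 0, 0], [0, 0, 0]], "dp": [[-3, 0, 0], [-15, 0, 0], [-40, 0, 0], [-70, 0, 0], [-105, 0, 0]], "jaw": [36, 36, 36, 36, 36]}}

```text
time_s: 16.95
position: [444.8, 15.3, 123.3]
eef_rot: [[-0.004, -0.0, 1.0], [0.0, 1.0, 0.0], [-1.0, 0.0, -0.004]]
force: [1.1, -0.6, -1.3]
grip_width: 41.3
```

Request:
{"fn": "send_rows", "kwargs": {"angular": [[0, 0, 0], [0, 0, 0], [0, 0, 0], [0, 0, 0], [0, 0, 0]], "dp": [[0, -5, 25], [0, -10, 60], [0, -15.3, 95], [0, -15.3, 130], [0, -15.3, 158.6]], "jaw": [36, 36, 36, 36, 36]}}

```text
time_s: 17.37
position: [607.5, -0.5, 123.5]
eef_rot: [[0.002, 0.0, 1.0], [-0.0, 1.0, -0.0], [-1.0, -0.0, 0.002]]
force: [0.7, -0.2, -0.9]
grip_width: 41.4
```

Request:
{"fn": "send_rows", "kwargs": {"angular": [[0, 0, 0], [0, 0, 0], [0, 0, 0], [0, 0, 0]], "dp": [[0, 0, 0], [0, 0, 0], [0, 0, 0], [0, 0, 0]], "jaw": [36, 36, 36, 36]}}

```text
time_s: 17.7
position: [603.0, 0.1, 122.6]
eef_rot: [[-0.003, -0.0, 1.0], [0.0, 1.0, 0.0], [-1.0, 0.0, -0.003]]
force: [-0.2, 0.1, -1.7]
grip_width: 41.3
```

Run:
```python
from h import *
cam('wrist','wL'); cam('side','sL'); s=monitor.get_state(); print(s['time_s'],s['position'],s['grip_width'],s['force'])
print(load('wL')['T'][:3,3],load('wI')['T'][:3].round(3).tolist())
print('I post',pix2w('wI',216/1.8+165,116/1.8+180,70))
a=cv2.resize(cv2.imread('pics/wL.png')[180:380,165:400],None,fx=1.8,fy=1.8,interpolation=2)
b=cv2.resize(cv2.imread('pics/sL.png')[159:249,187:277],(360,360),interpolation=2)
cv2.imwrite('pics/L.png',np.hstack([a,b]))
```

```text
17.8 [6.03492325e+02 4.44400713e-02 1.22946099e+02] 41.08598665265583 [ 0.61315137  0.41289197 -0.44585914]
[535.23849085   0.83341168 255.76426785] [[-0.0, 0.964, 0.268, 536.044], [1.0, 0.0, -0.0, -0.177], [-0.0, 0.268, -0.964, 255.902]]
I post [606.02346549  -1.32805605  70.        ]
```

View pics/L.png

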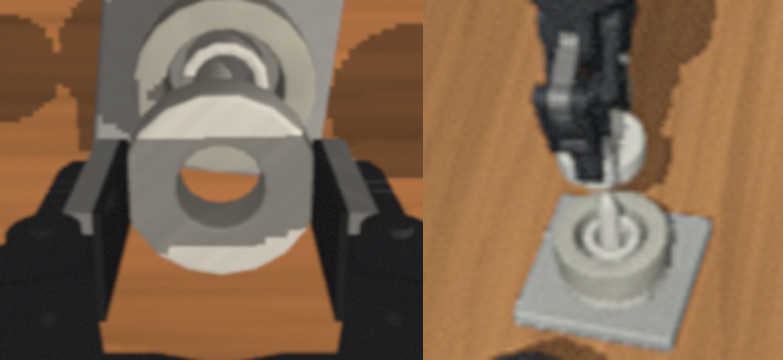

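Request:
{"fn": "send_rows", "kwargs": {"angular": [[0, 0, 0], [0, 0, 0], [0, 0, 0], [0, 0, 0], [0, 0, 0]], "dp": [[8, -0.4, -0.5], [16, -0.4, -0.5], [24, -0.4, -0.5], [32, -0.4, -0.5], [40, -0.4, -0.5]], "jaw": [36, 36, 36, 36, 36]}}

```text
time_s: 18.22
position: [604.1, -0.5, 81.8]
eef_rot: [[-0.001, -0.0, 1.0], [0.0, 1.0, 0.0], [-1.0, 0.0, -0.001]]
force: [-0.3, -0.0, -0.5]
grip_width: 41.7
```

Request:
{"fn": "send_rows", "kwargs": {"angular": [[0, 0, 0], [0, 0, 0], [0, 0, 0], [0, 0, 0], [0, 0, 0]], "dp": [[4, 0, 0], [8, 0, 0], [12, 0, 0], [16, 0, 0], [16, 0, 0]], "jaw": [36, 36, 36, 36, 36]}}

```text
time_s: 18.63
position: [604.2, -0.5, 66.4]
eef_rot: [[-0.001, -0.0, 1.0], [-0.0, 1.0, 0.0], [-1.0, -0.0, -0.001]]
force: [-0.1, -0.4, -0.8]
grip_width: 41.3
```

Request:
{"fn": "send_rows", "kwargs": {"angular": [[0, 0, 0], [0, 0, 0], [0, 0, 0], [0, 0, 0]], "dp": [[1, 0, 0], [2, 0, 0], [3, 0, 0], [3, 0, 0]], "jaw": [36, 36, 36, 36]}}

```text
time_s: 18.97
position: [604.6, -0.5, 64.2]
eef_rot: [[0.0, -0.0, 1.0], [-0.0, 1.0, 0.0], [-1.0, -0.0, 0.0]]
force: [-0.2, 0.1, -0.2]
grip_width: 41.2
```

Request:
{"fn": "send_rows", "kwargs": {"angular": [[0, 0, 0], [0, 0, 0], [0, 0, 0]], "dp": [[1, 0, 0], [2, 0, 0], [2, 0, 0]], "jaw": [36, 36, 36]}}

```text
time_s: 19.22
position: [604.8, -0.5, 63.7]
eef_rot: [[0.001, -0.0, 1.0], [-0.0, 1.0, 0.0], [-1.0, -0.0, 0.001]]
force: [-3.9, 0.9, 11.4]
grip_width: 41.4
```

Request:
{"fn": "send_rows", "kwargs": {"angular": [[0, 0, 0], [0, 0, 0], [0, 0, 0], [0, 0, 0], [0, 0, 0]], "dp": [[-1.2, 0, 0], [-1.2, 0, 0], [-1.2, 0, 0], [-1.2, 0, 0], [-1.2, 0, 0]], "jaw": [48, 55, 62, 66, 66]}}

```text
time_s: 19.63
position: [604.5, -0.5, 63.1]
eef_rot: [[-0.0, -0.0, 1.0], [-0.0, 1.0, 0.0], [-1.0, -0.0, -0.0]]
force: [0.4, -0.1, -0.1]
grip_width: 66.1
```

Request:
{"fn": "send_rows", "kwargs": {"angular": [[0, 0, 0], [0, 0, 0], [0, 0, 0], [0, 0, 0], [0, 0, 0]], "dp": [[-15, 0, 0], [-50, 0, 0], [-85, 0, 0], [-85, 35, -15], [-85, 70, -32]], "jaw": [66, 66, 66, 66, 66]}}

```text
time_s: 20.05
position: [576.0, 68.8, 151.0]
eef_rot: [[0.007, 0.003, 1.0], [-0.0, 1.0, -0.003], [-1.0, -0.0, 0.007]]
force: [0.4, 0.4, -0.5]
grip_width: 66.0
```

Request:
{"fn": "send_rows", "kwargs": {"angular": [[0, 0, 0], [0, 0, 0], [0, 0, 0], [0, 0, 0], [0, 0, 0]], "dp": [[0, 185, -90], [0, 185, -90], [0, 185, -90], [0, 185, -90], [0, 185, -90]], "jaw": [66, 66, 66, 66, 66]}}

```text
time_s: 20.47
position: [481.1, 256.2, 148.3]
eef_rot: [[-0.0, -0.0, 1.0], [0.0, 1.0, 0.0], [-1.0, 0.0, -0.0]]
force: [0.6, 0.9, 0.3]
grip_width: 66.0
```

Request:
{"fn": "send_rows", "kwargs": {"angular": [[0, 0, 0], [0, 0, 0], [0, 0, 0], [0, 0, 0], [0, 0, 0]], "dp": [[30, 63.7, -27], [30, 63.7, -27], [30, 63.7, -27], [30, 63.7, -27], [30, 63.7, -27]], "jaw": [66, 66, 66, 66, 66]}}

```text
time_s: 20.88
position: [455.6, 317.9, 118.2]
eef_rot: [[-0.0, -0.001, 1.0], [-0.001, 1.0, 0.001], [-1.0, -0.001, -0.0]]
force: [0.1, -0.6, -0.6]
grip_width: 66.0
```

Run:
```python
from h import *
c=cam('wrist','wM'); cam('side','sM'); s=monitor.get_state(); print(s['time_s'],s['position'],s['grip_width'],s['force'],c['world_from_camera'][:3,3])
im=cv2.imread('pics/wM.png')[100:260,200:370]; 
hsv=cv2.cvtColor(im,cv2.COLOR_BGR2HSV); m=((hsv[...,1]<90)&(hsv[...,2]<150)).astype(np.uint8)
n,l,st,ce=cv2.connectedComponentsWithStats(m); print([(st[i].tolist(),ce[i].round(1).tolist()) for i in range(1,n) if st[i][4]>60])
i=1+np.argmax(st[1:,4]); cn=max(cv2.findContours((l==i).astype(np.uint8),0,2)[0],key=cv2.contourArea)
for e in(2,3,4): print(cv2.approxPolyDP(cv2.convexHull(cn),e,True)[:,0].tolist())
a=cv2.resize(im,None,fx=2.25,fy=2.25,interpolation=2);b=cv2.resize(cv2.imread('pics/sM.png')[159:249,187:277],(360,360),interpolation=2)
cv2.imwrite('pics/M.png',np.hstack([a,b]))
```

```text
20.9833 [456.43483674 317.29165402 118.68588182] 66.09251615856714 [0.17505917 0.33909043 0.34498577] [387.51532224 318.66213677 251.21359367]
[([63, 89, 50, 56, 1597], [87.5, 116.8])]
[[90, 89], [111, 104], [111, 132], [86, 144], [64, 132], [64, 104], [69, 98]]
[[90, 89], [111, 104], [111, 132], [86, 144], [64, 132], [64, 104]]
[[90, 89], [111, 104], [111, 132], [86, 144], [64, 132], [64, 104]]
```

View pics/M.png

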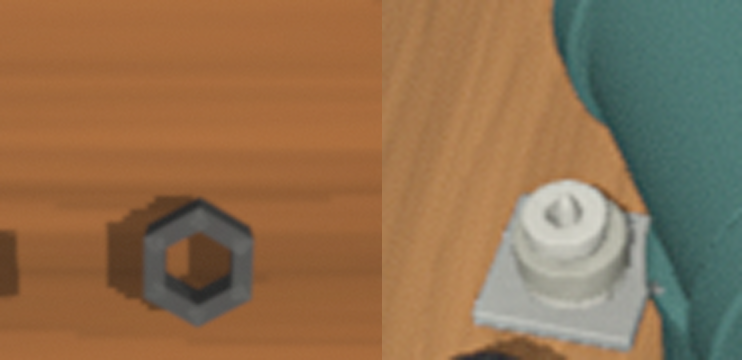

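Request:
{"fn": "send_rows", "kwargs": {"angular": [[0, 0, 0], [0, 0, 0], [0, 0, 0], [0, 0, 0], [0, 0, 0]], "dp": [[35, 0.5, 2.3], [65, 0.5, 2.3], [90, 0.5, 2.3], [99, 0.5, 2.3], [99, 0.5, 2.3]], "jaw": [66, 66, 66, 62, 56]}}

```text
time_s: 21.4
position: [457.0, 316.9, 17.6]
eef_rot: [[-0.004, 0.002, 1.0], [-0.002, 1.0, -0.002], [-1.0, -0.002, -0.004]]
force: [-0.5, -0.0, -0.1]
grip_width: 55.9
```

Request:
{"fn": "send_rows", "kwargs": {"angular": [[0, 0, 0], [0, 0, 0], [0, 0, 0], [0, 0, 0], [0, 0, 0]], "dp": [[0, 0, 0], [0, 0, 0], [0, 0, 0], [0, 0, 0], [0, 0, 0]], "jaw": [50, 44, 38, 34, 31]}}

```text
time_s: 21.82
position: [458.7, 319.1, 20.7]
eef_rot: [[0.002, -0.0, 1.0], [0.001, 1.0, 0.0], [-1.0, 0.001, 0.002]]
force: [0.1, -0.8, 5.8]
grip_width: 31.3
```

Request:
{"fn": "send_rows", "kwargs": {"angular": [[0, 0, 0], [0, 0, 0], [0, 0, 0], [0, 0, 0]], "dp": [[0, 0, 0], [0, 0, 0], [0, 0, 0], [0, 0, 0]], "jaw": [28, 25, 22, 22]}}

```text
time_s: 22.15
position: [458.7, 319.1, 21.0]
eef_rot: [[0.002, -0.001, 1.0], [0.001, 1.0, 0.001], [-1.0, 0.001, 0.002]]
force: [-0.4, -1.2, 9.4]
grip_width: 29.7
```

Request:
{"fn": "send_rows", "kwargs": {"angular": [[0, 0, 0], [0, 0, 0], [0, 0, 0], [0, 0, 0], [0, 0, 0]], "dp": [[-3, 0, 0], [-15, 0, 0], [-40, 0, 0], [-70, 0, 0], [-105, 0, 0]], "jaw": [22, 22, 22, 22, 22]}}

```text
time_s: 22.57
position: [456.4, 318.0, 124.5]
eef_rot: [[-0.003, -0.0, 1.0], [-0.002, 1.0, 0.0], [-1.0, -0.002, -0.003]]
force: [-0.1, -0.1, -0.7]
grip_width: 29.7
```

Request:
{"fn": "send_rows", "kwargs": {"angular": [[0, 0, 0], [0, 0, 0], [0, 0, 0], [0, 0, 0], [0, 0, 0]], "dp": [[0, -30, 14], [0, -65, 30], [0, -100, 46], [0, -138, 63], [0, -175, 80]], "jaw": [22, 22, 22, 22, 22]}}

```text
time_s: 22.98
position: [538.1, 142.3, 124.9]
eef_rot: [[0.001, -0.001, 1.0], [0.0, 1.0, 0.001], [-1.0, 0.0, 0.001]]
force: [1.3, 0.8, -1.2]
grip_width: 29.5
```

Request:
{"fn": "send_rows", "kwargs": {"angular": [[0, 0, 0], [0, 0, 0], [0, 0, 0], [0, 0, 0], [0, 0, 0]], "dp": [[0, -38, 17], [0, -75, 35], [0, -110, 51], [0, -135, 62], [0, -144.5, 66.9]], "jaw": [22, 22, 22, 22, 22]}}

```text
time_s: 23.4
position: [606.8, -4.8, 124.9]
eef_rot: [[0.002, 0.003, 1.0], [-0.002, 1.0, -0.003], [-1.0, -0.002, 0.002]]
force: [-0.1, 0.1, -1.4]
grip_width: 29.8
```

Request:
{"fn": "send_rows", "kwargs": {"angular": [[0, 0, 0], [0, 0, 0], [0, 0, 0], [0, 0, 0]], "dp": [[0, 0, 0], [0, 0, 0], [0, 0, 0], [0, 0, 0]], "jaw": [22, 22, 22, 22]}}

```text
time_s: 23.73
position: [603.6, 1.0, 124.2]
eef_rot: [[-0.001, -0.002, 1.0], [0.0, 1.0, 0.002], [-1.0, 0.0, -0.001]]
force: [0.2, -0.4, -1.1]
grip_width: 29.7
```

Run:
```python
from h import *
cam('wrist','wN'); cam('side','sN'); s=monitor.get_state(); print(s['time_s'],s['position'],s['grip_width'],s['force'])
a=cv2.resize(cv2.imread('pics/wN.png')[180:380,165:400],None,fx=1.8,fy=1.8,interpolation=2)
b=cv2.resize(cv2.imread('pics/sN.png')[159:249,187:277],(360,360),interpolation=2)
cv2.imwrite('pics/N.png',np.hstack([a,b]))
```

```text
23.8333 [604.00451959   0.7587058  124.31645186] 29.305630063280447 [ 0.28288876  0.06668744 -0.66063228]
```

View pics/N.png

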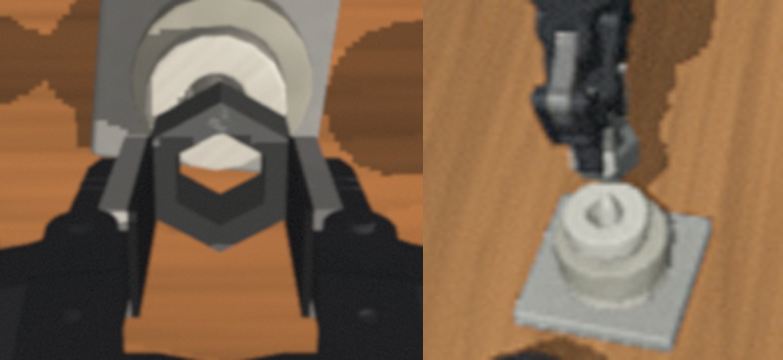

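Request:
{"fn": "send_rows", "kwargs": {"angular": [[0, 0, 0], [0, 0, 0], [0, 0, 0], [0, 0, 0], [0, 0, 0]], "dp": [[8, 0, 0.8], [16, 0, 0.8], [24, 0, 0.8], [30, 0, 0.8], [35, 0, 0.8]], "jaw": [22, 22, 22, 22, 22]}}

```text
time_s: 24.25
position: [604.8, -0.7, 87.9]
eef_rot: [[-0.002, -0.0, 1.0], [0.0, 1.0, 0.0], [-1.0, 0.0, -0.002]]
force: [-0.0, 1.3, 0.1]
grip_width: 29.8
```

Request:
{"fn": "send_rows", "kwargs": {"angular": [[0, 0, 0], [0, 0, 0], [0, 0, 0], [0, 0, 0], [0, 0, 0]], "dp": [[2, 0, 0], [4, 0, 0], [6, 0, 0], [7, 0, 0], [7, 0, 0]], "jaw": [22, 22, 22, 22, 22]}}

```text
time_s: 24.67
position: [605.6, -0.9, 82.3]
eef_rot: [[-0.0, -0.0, 1.0], [-0.0, 1.0, 0.0], [-1.0, -0.0, -0.0]]
force: [0.4, -0.4, -0.0]
grip_width: 29.7
```

Request:
{"fn": "send_rows", "kwargs": {"angular": [[0, 0, 0], [0, 0, 0], [0, 0, 0], [0, 0, 0], [0, 0, 0]], "dp": [[1, 0, 0], [2, 0, 0], [3, 0, 0], [4, 0, 0], [4, 0, 0]], "jaw": [22, 22, 22, 22, 22]}}

```text
time_s: 25.08
position: [605.6, -0.8, 79.0]
eef_rot: [[0.0, -0.0, 1.0], [-0.0, 1.0, 0.0], [-1.0, -0.0, 0.0]]
force: [-1.9, 0.4, 4.5]
grip_width: 29.6
```

Request:
{"fn": "send_rows", "kwargs": {"angular": [[0, 0, 0], [0, 0, 0], [0, 0, 0], [0, 0, 0], [0, 0, 0]], "dp": [[-0.6, 0, 0], [-0.6, 0, 0], [-0.6, 0, 0], [-0.6, 0, 0], [-0.6, 0, 0]], "jaw": [35, 42, 50, 55, 55]}}

```text
time_s: 25.5
position: [605.5, -0.8, 78.8]
eef_rot: [[-0.0, -0.0, 1.0], [-0.0, 1.0, 0.0], [-1.0, -0.0, -0.0]]
force: [-0.0, 0.3, 0.5]
grip_width: 54.9
```

Request:
{"fn": "send_rows", "kwargs": {"angular": [[0, 0, 0], [0, 0, 0], [0, 0, 0], [0, 0, 0], [0, 0, 0]], "dp": [[-15, 0, 0], [-40, 0, 0], [-75, 0, 0], [-75, 35, 0], [-75, 75, 0]], "jaw": [55, 55, 55, 55, 55]}}

```text
time_s: 25.92
position: [608.1, 72.8, 156.6]
eef_rot: [[0.006, 0.004, 1.0], [-0.001, 1.0, -0.004], [-1.0, -0.001, 0.006]]
force: [0.1, 1.0, 0.5]
grip_width: 55.0
```

Request:
{"fn": "send_rows", "kwargs": {"angular": [[0, 0, 0], [0, 0, 0], [0, 0, 0], [0, 0, 0], [0, 0, 0]], "dp": [[0, 208, 0], [0, 208, 0], [0, 208, 0], [0, 208, 0], [0, 208, 0]], "jaw": [50, 45, 45, 45, 45]}}

```text
time_s: 26.33
position: [605.1, 284.2, 153.8]
eef_rot: [[-0.0, -0.0, 1.0], [-0.0, 1.0, 0.0], [-1.0, -0.0, -0.0]]
force: [0.7, -0.4, -0.2]
grip_width: 45.2
```

Request:
{"fn": "send_rows", "kwargs": {"angular": [[0, 0, 0], [0, 0, 0], [0, 0, 0], [0, 0, 0], [0, 0, 0]], "dp": [[35, 0, 0], [45, 0, 0], [45, 0, 0], [45, 0, 0], [45, 0, 0]], "jaw": [45, 45, 45, 45, 45]}}

```text
time_s: 26.75
position: [606.2, 281.3, 109.8]
eef_rot: [[0.001, 0.001, 1.0], [0.0, 1.0, -0.001], [-1.0, 0.0, 0.001]]
force: [0.5, -0.3, 0.2]
grip_width: 45.2
```

Run:
```python
from h import *
cam('wrist','wO'); cam('side','sO'); s=monitor.get_state(); print(s['time_s'],s['position'],s['grip_width'],load('wO')['T'][:3,3])
im=cv2.imread('pics/wO.png'); hsv=cv2.cvtColor(im,cv2.COLOR_BGR2HSV); m=((hsv[...,1]<70)&(hsv[...,2]>60)).astype(np.uint8)
n,l,st,ce=cv2.connectedComponentsWithStats(m)
print([(st[i].tolist(),ce[i].round(1).tolist()) for i in range(1,n) if st[i][4]>40])
p=w2pix('wO',(604.5,283,40)); print(p)
a=cv2.resize(im[120:320,180:380],(400,400),interpolation=2);b=cv2.resize(cv2.imread('pics/sO.png')[149:249,187:287],(400,400),interpolation=2)
cv2.imwrite('pics/O.png',np.hstack([a,b]))
```

```text
26.85 [606.73471102 281.4599202  110.4555214 ] 45.059014496275864 [538.02079907 282.1449931  242.7639793 ]
[([8, 171, 140, 120, 7071], [85.7, 226.3]), ([277, 205, 20, 35, 569], [286.5, 222.1]), ([194, 258, 32, 53, 701], [209.4, 283.1]), ([349, 258, 32, 53, 703], [364.6, 283.1])]
[288.44414762 228.20614812]
```

View pics/O.png

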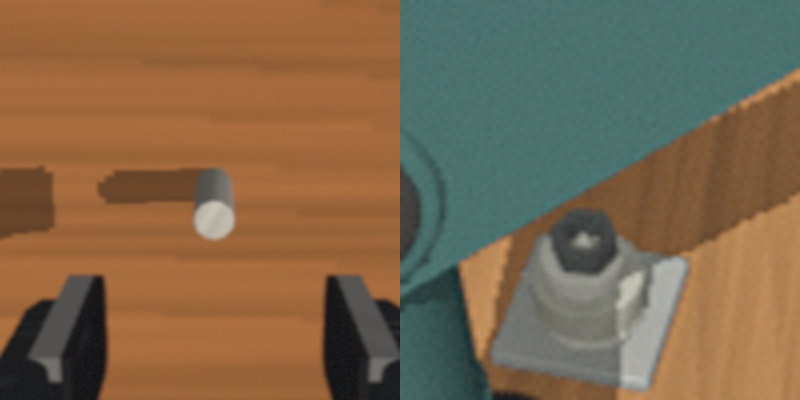

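Request:
{"fn": "send_rows", "kwargs": {"angular": [[0, 0, 0], [0, 0, 0], [0, 0, 0], [0, 0, 0], [0, 0, 0]], "dp": [[25, 0, 0.3], [50, 0, 0.3], [70, 0, 0.3], [76, 0, 0.3], [76, 0, 0.3]], "jaw": [45, 45, 45, 45, 40]}}

```text
time_s: 27.27
position: [605.1, 281.2, 32.0]
eef_rot: [[-0.002, 0.001, 1.0], [-0.001, 1.0, -0.001], [-1.0, -0.001, -0.002]]
force: [-0.5, 0.7, 0.1]
grip_width: 40.3
```

Request:
{"fn": "send_rows", "kwargs": {"angular": [[0, 0, 0], [0, 0, 0], [0, 0, 0], [0, 0, 0], [0, 0, 0]], "dp": [[0, 0, 0], [0, 0, 0], [0, 0, 0], [0, 0, 0], [0, 0, 0]], "jaw": [32, 25, 18, 13, 10]}}

```text
time_s: 27.68
position: [606.7, 282.5, 34.3]
eef_rot: [[0.002, -0.0, 1.0], [0.001, 1.0, 0.0], [-1.0, 0.001, 0.002]]
force: [-0.6, -0.5, 4.0]
grip_width: 10.9
```

Request:
{"fn": "send_rows", "kwargs": {"angular": [[0, 0, 0], [0, 0, 0], [0, 0, 0]], "dp": [[0, 0, 0], [0, 0, 0], [0, 0, 0]], "jaw": [6, 4, 4]}}

```text
time_s: 27.93
position: [606.8, 282.5, 34.3]
eef_rot: [[0.002, -0.0, 1.0], [0.001, 1.0, 0.0], [-1.0, 0.001, 0.002]]
force: [0.4, -0.7, 5.4]
grip_width: 9.4
```

Request:
{"fn": "send_rows", "kwargs": {"angular": [[0, 0, 0], [0, 0, 0], [0, 0, 0], [0, 0, 0], [0, 0, 0]], "dp": [[-3, 0, 0], [-15, 0, 0], [-40, 0, 0], [-70, 0, 0], [-105, 0, 0]], "jaw": [4, 4, 4, 4, 4]}}

```text
time_s: 28.35
position: [604.3, 281.8, 138.1]
eef_rot: [[-0.003, -0.0, 1.0], [-0.001, 1.0, 0.0], [-1.0, -0.001, -0.003]]
force: [0.2, 0.4, -0.8]
grip_width: 9.1
```

Request:
{"fn": "send_rows", "kwargs": {"angular": [[0, 0, 0], [0, 0, 0], [0, 0, 0], [0, 0, 0], [0, 0, 0]], "dp": [[0, -35, 4], [0, -75, 8], [0, -110, 12], [0, -135, 14.8], [0, -141.7, 14.8]], "jaw": [4, 4, 4, 4, 4]}}

```text
time_s: 28.77
position: [621.1, 136.6, 138.9]
eef_rot: [[0.001, 0.002, 1.0], [-0.002, 1.0, -0.002], [-1.0, -0.002, 0.001]]
force: [-0.0, 0.8, -0.6]
grip_width: 9.2
```

Request:
{"fn": "send_rows", "kwargs": {"angular": [[0, 0, 0], [0, 0, 0], [0, 0, 0], [0, 0, 0]], "dp": [[0, 0, 0], [0, 0, 0], [0, 0, 0], [0, 0, 0]], "jaw": [4, 4, 4, 4]}}

```text
time_s: 29.1
position: [620.4, 142.0, 138.0]
eef_rot: [[-0.0, -0.002, 1.0], [0.0, 1.0, 0.002], [-1.0, 0.0, -0.0]]
force: [0.2, 0.4, 0.3]
grip_width: 9.2
```

Request:
{"fn": "send_rows", "kwargs": {"angular": [[0, 0, 0], [0, 0, 0], [0, 0, 0], [0, 0, 0], [0, 0, 0]], "dp": [[12, 0, 0], [24, 0, 0], [36, 0, 0], [46, 0, 0], [50, 0, 0]], "jaw": [4, 4, 4, 4, 4]}}

```text
time_s: 29.52
position: [618.8, 140.5, 84.9]
eef_rot: [[-0.004, -0.001, 1.0], [-0.001, 1.0, 0.001], [-1.0, -0.001, -0.004]]
force: [0.2, 0.1, -0.7]
grip_width: 9.4
```

Request:
{"fn": "send_rows", "kwargs": {"angular": [[0, 0, 0], [0, 0, 0], [0, 0, 0]], "dp": [[0, 0, 0], [0, 0, 0], [0, 0, 0]], "jaw": [4, 4, 4]}}

```text
time_s: 29.77
position: [621.1, 140.5, 88.2]
eef_rot: [[0.001, -0.0, 1.0], [-0.0, 1.0, 0.0], [-1.0, -0.0, 0.001]]
force: [0.7, 0.1, -0.2]
grip_width: 9.2
```

Run:
```python
from h import *
cam('wrist','wP'); cam('side','sP'); s=monitor.get_state(); print(s['time_s'],s['position'],s['grip_width'],s['force'])
a=cv2.resize(cv2.imread('pics/wP.png')[200:400,180:380],(400,400),interpolation=2);b=cv2.resize(cv2.imread('pics/sP.png')[200:320,150:270],(400,400),interpolation=2)
cv2.imwrite('pics/P.png',np.hstack([a,b]))
```

```text
29.8667 [621.22469626 140.52142481  88.52832938] 9.06187188335387 [ 0.42845665 -0.12713462 -0.61662951]
```

View pics/P.png

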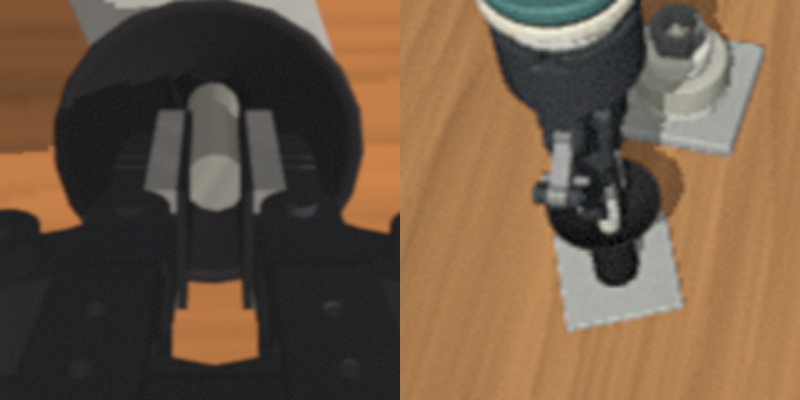

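Request:
{"fn": "send_rows", "kwargs": {"angular": [[0, 0, 0], [0, 0, 0], [0, 0, 0], [0, 0, 0], [0, 0, 0]], "dp": [[0, 0, 0], [0, 0, 0], [0, 0, 0], [0, 0, 0], [0, 0, 0]], "jaw": [14, 18, 20, 20, 20]}}

```text
time_s: 30.28
position: [620.7, 140.5, 88.1]
eef_rot: [[0.0, -0.0, 1.0], [-0.0, 1.0, 0.0], [-1.0, -0.0, 0.0]]
force: [0.3, 0.2, 0.7]
grip_width: 20.2
```

Request:
{"fn": "send_rows", "kwargs": {"angular": [[0, 0, 0], [0, 0, 0], [0, 0, 0], [0, 0, 0], [0, 0, 0]], "dp": [[-15, 0, 0], [-40, 0, 0], [-80, 0, 0], [-110, 0, -40], [-110, 0, -60]], "jaw": [20, 20, 20, 20, 20]}}

```text
time_s: 30.7
position: [563.6, 140.9, 202.8]
eef_rot: [[0.009, 0.0, 1.0], [0.001, 1.0, -0.0], [-1.0, 0.001, 0.009]]
force: [-0.4, -0.8, -0.1]
grip_width: 20.1
```

Request:
{"fn": "send_rows", "kwargs": {"angular": [[0, 0, 0], [0, 0, 0], [0, 0, 0], [0, 0, 0]], "dp": [[0, 0, 0], [0, 0, 0], [0, 0, 0], [0, 0, 0]], "jaw": [20, 20, 20, 20]}}

```text
time_s: 31.03
position: [561.4, 140.4, 197.4]
eef_rot: [[0.0, -0.0, 1.0], [-0.0, 1.0, 0.0], [-1.0, -0.0, 0.0]]
force: [-0.1, 0.2, -0.3]
grip_width: 20.2
```

Run:
```python
from h import *
cam('wrist','wQ'); cam('top','tQ'); s=monitor.get_state(); print(s['time_s'],s['position'],s['grip_width'])
im=cv2.imread('pics/wQ.png'); a=cv2.resize(im,None,fx=400/420,fy=400/420); print(w2pix('wQ',(620.2,140.5,48)))
u,v=w2pix('wQ',(620.2,140.5,60)).astype(int); g=im[max(v-35,0):v+35,u-35:u+35]; g=cv2.convertScaleAbs(cv2.resize(g,(260,260*g.shape[0]//70),interpolation=2),alpha=3)
b=np.zeros((400,260,3),np.uint8); b[:g.shape[0]]=g[:400]
cv2.imwrite('pics/Q.png',np.hstack([a,b]))
```

```text
31.1333 [561.31759307 140.41266473 197.13960745] 19.782504768757473
[286.02113334 267.80616864]
```

View pics/Q.png

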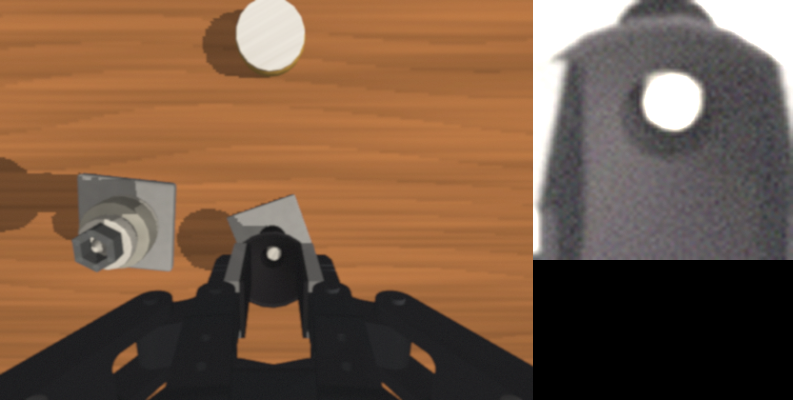

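The pin's top shows as a full round disc in the tube throat at row 266.7. The axis at z = 48 projects to row 267.8, so the pin is right down. The stack stands straight with the nut on top, so I'm handing the job in.

```bash
python3 -c "
from h import *
print(w2pix('wQ',(620.2,140.5,45)),w2pix('wQ',(620.2,140.5,65)))
print(workorder.job_done())"
```

```text
[286.03025789 266.32227242] [285.96598717 276.77441099]
the job is handed in; nothing more can be done
None
```

The job is handed in after about 31 s of robot time. The flange (hub up), larger grinding wheel, clamping disc and hex nut are stacked on the post in that order. The pin is down in the funnel's tube.

**Seating:** each part was lowered until the wrist force showed contact, 4.5 to 13 N. The heights for the wheel, disc and nut matched their seated values within about 0.5 mm. The flange's contact height equalled the plate's height plus its grasp offset. The wheel was lowered in small steps and touched down at about 8 N.

**Last pictures:** the stack stands flat with the post tip visible in the nut's bore. The pin's top shows as a full disc at row 266.7, against 266.3 predicted for a pin on the tube floor. The gripper had withdrawn above and clear of both fixtures. The tin showed in place in the last picture. The oil bottle and worn wheel were not looked at again at the end, but no move came near them.

**What disagreed:**
- The flange sits roughly 2–4 mm off the post's axis (its bore clearance is 4.5 mm). I set the wheel over the hub and stepped the disc and nut back towards the post to suit.
- The camera views disagreed with each other by 1–2 mm (side and top by up to 7 mm in y), so I relied on relative measurements.
- The grip width read 2–4 mm under the true sizes.
- I viewed 20 pictures, six over the budget of 14.

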